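# Load the drill jig, pressing each layer flat

### The job

Load the drill jig with the pack for drilling: first the thick wooden backing board, on it the thin plain blank, and on top the guide plate with the two bushes, each lying flat and close up against the three locating pins with its clipped corner at the index post. Set each one down without dropping it, let go, and press it down firmly with the fingertips to feel that it lies flat before you add the next. Then turn the keeper strap over the pack until it meets its stop, and leave everything else on the bench where it is.

Things in the scene. Friction and masses are not known exactly. Their poses are not given: they have to be found in the camera images.
- drill_jig: Drill jig, fixed to the bench; grey base 96 mm (x) by 164 mm (y), 8 mm thick. Origin on the bench surface, under the centre of the nest; z up. A plate fully against the pins has its centre at x = 0, y = 0 in this frame and its axes parallel to the jig's. The nest is open to -x (a finger has room there) and, up to y = -54 mm, to -y.
- pin_a (a point): Top of the first of three upright locating pins, 10 mm thick with tapered tips 56 mm above the bench. Two stand along the long +x edge of the nest, at jig x = 32 and y = -31 (this one) and 24 mm, with 45 mm free between them for a finger; one stands at the +y end, at x = -10, y = 51 mm.
- index_post (a point): Top of the index post, a fourth pin like the others, at jig x = 24.6, y = 43.6 mm: it stands in the clipped corner of a plate that is the right way round, 1.5 mm clear of it; any other corner would ride on it.
- rest_pad: The jig's steel rest pad, on which the pack lies: 42 mm (x) by 84 mm (y), centred in the nest, 8 mm high on the 8 mm base, so that its top is 16 mm above the bench and the plates overhang it by 6 mm on the long sides. Origin at the centre of its underside.
- backing_mid (a point): Backing board, pale wood, thickest of the three: plate 92 mm (y) by 54 mm (x), 14 mm thick, corner at its +x +y clipped off at 45 degrees (14 mm legs), lying flat on the bench, 50 to 100 g. Point at its centre, half-way up; z up. Seated, its centre is 23 mm above the bench.
- blank_mid (a point): Blank to be drilled, plain bright aluminium, thinnest of the three: plate 92 mm (y) by 54 mm (x), 7 mm thick, corner at its +x +y clipped off at 45 degrees (14 mm legs), lying flat on the bench, 70 to 135 g. Point at its centre, half-way up; z up. Seated on the backing board, its centre is 33.5 mm above the bench.
- guide_mid (a point): Guide plate, dark steel, with two headed bushes 15 mm across standing 5 mm above its top at x = -13 and 13, y = 24 mm: plate 92 mm (y) by 54 mm (x), 11 mm thick, corner at its +x +y clipped off at 45 degrees (14 mm legs), lying flat on the bench, 240 to 450 g. Point at its centre, half-way up; z up. Seated on the blank, its centre is 42.5 mm, its top 48 mm above the bench.
- keeper (a joint): Angle q (rad) of the keeper strap about its upright pivot at the -y end of the jig. It points at 3.578 - q rad from the jig's x (anticlockwise from above): at 0, parked, away from the nest to -x and a little -y; it turns clockwise round the -x side; at 2.0, its stop, it lies along +y over the pack. It stays where it is left; about 1.5 N at the knob turns it.
- keeper_pivot (a point): Pivot of the keeper strap, at jig x = -4, y = -66 mm, 50 mm above the bench (the height of the strap's underside, 2 mm over the full pack).
- keeper_knob (a point): Upright round black knob near the strap's free end, 46 mm from the pivot: 12 mm thick, from 56 to 73 mm above the bench; point half-way up. The strap is 17 mm wide and 6 mm thick and ends 59 mm from the pivot.
- cell_1: Bystander: round cell 18 mm thick, 64 mm tall, standing on end. Origin at the centre of its underside.
- bolt_m10: Bystander: hexagon bolt standing on its head, 19 mm wide, 42 mm tall. Origin at the centre of its underside.
- solder_reel: Bystander: upright solder reel, 58 mm thick, 69 mm tall. Origin at the centre of its underside.
- wick_reel: Bystander: small flat reel lying on its side, 42 mm across, 10 mm high. Origin at the centre of its underside.
- marker_pen: Bystander: felt marker lying along its x, 129 mm long, 15 mm high. Origin at the middle of its underside.
- gear_white: Bystander: white printed gear lying flat, 37 mm across, 13 mm high. Origin at the centre of its underside.
There are look-alikes about, which are no part of the job. Of the things that look like the part that bears blank_mid, the smaller one is meant.

How it is judged:
On the way, in this order (a step that is already met when the one before it is completed fails the run):
1. the backing board lies in the nest against the pins and has been let go (x of backing_mid in the frame of drill_jig between -0.004 and 0.003 m and y of backing_mid in the frame of drill_jig between -0.004 and 0.003 m and z of backing_mid in the frame of drill_jig between 0.02 and 0.026 m and angle between backing_mid's own z axis and vertical below 0.035 rad and angle between the y axis of backing_mid and the y axis of drill_jig, either way round below 0.06 rad and contact force between the fingers and backing below 0.1 N), for 0.1 s.
2. the backing board, lying flat, is pressed down on what is under it with the fingertips (more than 4 N) (x of backing_mid in the frame of drill_jig between -0.004 and 0.003 m and y of backing_mid in the frame of drill_jig between -0.004 and 0.003 m and z of backing_mid in the frame of drill_jig between 0.02 and 0.026 m and angle between backing_mid's own z axis and vertical below 0.035 rad and angle between the y axis of backing_mid and the y axis of drill_jig, either way round below 0.06 rad and contact force between the fingers and backing above 4 N and contact force between backing and rest_pad above 4.5 N), for 0.1 s.
3. the blank lies in the nest against the pins and has been let go (x of blank_mid in the frame of drill_jig between -0.004 and 0.003 m and y of blank_mid in the frame of drill_jig between -0.004 and 0.003 m and z of blank_mid in the frame of drill_jig between 0.0305 and 0.0365 m and angle between blank_mid's own z axis and vertical below 0.035 rad and angle between the y axis of blank_mid and the y axis of drill_jig, either way round below 0.06 rad and contact force between the fingers and blank below 0.1 N), for 0.1 s.
4. the blank, lying flat, is pressed down on what is under it with the fingertips (more than 4 N) (x of blank_mid in the frame of drill_jig between -0.004 and 0.003 m and y of blank_mid in the frame of drill_jig between -0.004 and 0.003 m and z of blank_mid in the frame of drill_jig between 0.0305 and 0.0365 m and angle between blank_mid's own z axis and vertical below 0.035 rad and angle between the y axis of blank_mid and the y axis of drill_jig, either way round below 0.06 rad and contact force between the fingers and blank above 4 N and contact force between blank and backing above 4.5 N), for 0.1 s.
5. the guide plate lies in the nest against the pins and has been let go (x of guide_mid in the frame of drill_jig between -0.004 and 0.003 m and y of guide_mid in the frame of drill_jig between -0.004 and 0.003 m and z of guide_mid in the frame of drill_jig between 0.0395 and 0.0455 m and angle between guide_mid's own z axis and vertical below 0.035 rad and angle between the y axis of guide_mid and the y axis of drill_jig, either way round below 0.06 rad and contact force between the fingers and guide below 0.1 N), for 0.1 s.
6. the guide plate, lying flat, is pressed down on what is under it with the fingertips (more than 4 N) (x of guide_mid in the frame of drill_jig between -0.004 and 0.003 m and y of guide_mid in the frame of drill_jig between -0.004 and 0.003 m and z of guide_mid in the frame of drill_jig between 0.0395 and 0.0455 m and angle between guide_mid's own z axis and vertical below 0.035 rad and angle between the y axis of guide_mid and the y axis of drill_jig, either way round below 0.06 rad and contact force between the fingers and guide above 4 N and contact force between guide and blank above 4.5 N), for 0.1 s.
7. the keeper strap is turned over the pack to its stop (value of joint keeper above 1.85 rad), for 0.2 s.
At the end, for the whole second after the job is handed in: Backing board, blank and guide plate lie flat on one another in the jig (within 2 degrees and 3 mm of their heights), each within 4 mm of the pins and 3 degrees of the jig's direction, at rest, and the keeper strap stands within 0.15 rad of its stop over the pack (x of backing_mid in the frame of drill_jig between -0.004 and 0.003 m and y of backing_mid in the frame of drill_jig between -0.004 and 0.003 m and z of backing_mid in the frame of drill_jig between 0.02 and 0.026 m and angle between each of backing_mid, blank_mid, guide_mid's own z axis and vertical below 0.035 rad and angle between the y axis of each of backing_mid, blank_mid, guide_mid and the y axis of drill_jig, either way round below 0.06 rad and linear speed of each of backing, blank, guide below 0.02 m/s and x of blank_mid in the frame of drill_jig between -0.004 and 0.003 m and y of blank_mid in the frame of drill_jig between -0.004 and 0.003 m and z of blank_mid in the frame of drill_jig between 0.0305 and 0.0365 m and x of guide_mid in the frame of drill_jig between -0.004 and 0.003 m and y of guide_mid in the frame of drill_jig between -0.004 and 0.003 m and z of guide_mid in the frame of drill_jig between 0.0395 and 0.0455 m and value of joint keeper above 1.85 rad); the robot touches nothing.
It fails at once if a plate falls: it moves at more than 0.45 m/s without being held ((linear speed of backing above 0.45 m/s and contact force between the fingers and backing below 0.05 N) or (linear speed of blank above 0.45 m/s and contact force between the fingers and blank below 0.05 N) or (linear speed of guide above 0.45 m/s and contact force between the fingers and guide below 0.05 N)).
It fails at once if a bystander is shifted by more than 30 mm (distance of any of cell_1, bolt_m10, solder_reel, wick_reel, marker_pen, gear_white from where it was at the start of the episode above 0.03 m).
It also fails if it takes over 72 s, if anything falls off the work surface, if the arm or the gripper's body presses on something with over 40 N, if the wrist force passes 120 N, or if a joint passes its speed limit or range.

### The arm

A 7-joint arm with a two-finger parallel gripper is mounted at the origin on a cart in front of the work surface, level with it; the furniture and walls round the work are solid. World frame = base frame: x ahead of the robot, y to its left, z up, the work surface at z = 0. Lengths are in m, angles in rad, forces in N, time in s.
With the tool pointing down it reaches from about 0.4 to 0.75 m from the base axis. Payload 19.5 kg.
Tool frame: the origin (TCP) lies midway between the tips of the shut fingers; the grasp point (between the pads) lies 19 mm behind it (r.tcp_to_grasp is the distance from the TCP to the grasp point, in m); z points along the fingers, y is the line along which they close (so a half turn about z gives the same grasp; the last joint's range is limited). The gripper opens to 85 mm and grips with 20 to 120 N. Pads are 22 mm wide; open, the fingers measure 114 mm over their backs; the gripper's body (76 mm by 85 mm) begins 54 mm behind the grasp point. The pads swing forward as they close: fully open they stand 13 mm farther back than shut.
Start: joints at [-1.285, 0.707, -0.028, 1.485, 0.022, 0.951, -0.075], TCP at [0.185, 0.544, 0.231] pointing down, gripper open.
Joint ranges: [-2.71, 2.71], [-0.32, 2.16], [-1.57, 1.52], [0, 2.45], [-1.46, 4.6], [0, 2.02], [-2.83, 2.83]. Speed limits (rad/s): [1.89, 1.89, 2.57, 2.57, 3.01, 3.01, 3.01].

### API

Orientations are given as [roll, pitch, yaw] about the fixed x, y, z axes, in that order (R = Rz(yaw) Ry(pitch) Rx(roll)).
In Python, from station import r, imaging gives the robot as it stands.
- The arm moves only by the tool apply_moves, never from a script. Its argument "plan" is a list of rows, each a list of 3 entries, a list of its own where there are three numbers: the gripper's target within -1 to 1 (shut at 1, half-way at 0, fully open at -1), then the shift along the tool's x, y, z in cm, then the turn, a rotation vector about the tool's x, y, z in degrees. A call has 1 to 8 rows; each row shifts and turns the commanded pose from where the row before left it, along the tool's axes as they then stand; what a row does not reach is not made up. A row lasts 1/10 s, in which the tool goes at most 50 mm and 8.59 degrees, less where a joint would pass 70% of its speed; a pose out of reach is approached as far as the arm can. A call is refused whole if a number of a shift passes 5 or a number of a turn 8.59, either way. A call with a gripper value outside its range is refused whole. The fingers move at their own pace and stop on an object; "newtons" is the grip in N (left out, the last holds). Time passes only in rows, so rows that do not move let the fingers close. It gives the time, the measured TCP pose, the force, the opening and the grip force at its end, in the units of the state.
- r.state(): the state, without advancing time (a new reading comes with each control period).
- imaging.read_camera(name): name is "side" or "top" or "wrist"; returns the picture (400x640x3 uint8, red, green, blue); there is no depth.
- imaging.camera_params(name): a dict with "mtx" (3x3 intrinsics, pixels), "rvec" (rotation vector, rad) and "tvec" (3), from world to camera coordinates, as OpenCV has them. Camera axes: x right, y down, z forward; pixel columns grow to the right and rows downward; lengths in m; the calibration is good to about 2 mm. A picture is of the moment at which its call begins: read the wrist's pose just before it. camera_params takes no time and is no camera call; for the wrist camera it gives the pose at the moment of the call.
- r.job_done(): hands the job in; it is judged then, once.
The state is a dict: "t": time; "qpos": joint angles; "dq": joint speeds; "joint_torque": joint torques, N m; "eef_pos": TCP position; "eef_rot": TCP orientation; "force": force on the tool from outside, world axes, zero at the start; "torque": the same for the moment, N m; "opening": finger opening in m; "finger_force": force on a finger pad.
Only numpy, scipy, OpenCV 4.12 (cv2) and the standard library are available. Lean on these libraries where they do the work, as an engineer would, in place of code of your own. Each camera call takes 0.05 s, during which the arm holds its last target. There are 200 camera calls.

## Working session

There is one attempt and no reset: what is moved stays moved. The work goes in short steps, Python scripts to look and compute and a tool call to move; the robot and the scene stay as the last step left them, time stands still between calls to the robot, and variables do not carry over. Pictures are saved under pics/ and viewed, at most 10 in all, crops included, and the job is handed in when it is done.

Besides the shell and the picture viewer there is one more tool, called in YAML: its name, and indented under it one key for each argument. apply_moves: Moves the arm, as the interface text tells. Its arguments: {"type":"object","properties":{"plan":{"type":"array"},"newtons":{"type":"number"}},"required":["plan"]}

```bash
ls; mkdir -p pics; python3 - <<'E'
from station import r, imaging
import cv2,numpy as np
s=r.state(); print(s['t'],s['eef_pos'],s['eef_rot'],s['opening'],r.tcp_to_grasp)
for n in ('top','side'):
    im=imaging.read_camera(n); cv2.imwrite(f'pics/{n}0.png',im[:,:,::-1]); p=imaging.camera_params(n); print(n,np.round(p['mtx'],1).tolist(),p['rvec'],p['tvec'])
E
```

```text
pics
0.0 [0.1850601  0.54413392 0.23085572] [-3.14052982e+00  4.65684756e-05  2.81379664e+00] 0.0856160273496853 0.0187
top [[425.1, 0.0, 323.1], [0.0, 425.1, 196.4], [0.0, 0.0, 1.0]] [ 2.1695715  -2.18017357  0.1060589 ] [0.11979264 0.56681883 1.39565054]
side [[375.2, 0.0, 316.2], [0.0, 375.2, 202.8], [0.0, 0.0, 1.0]] [ 0.07718281 -2.85227729  1.24674179] [ 0.56036188 -0.03296272  1.21801118]
```

View pics/top0.png

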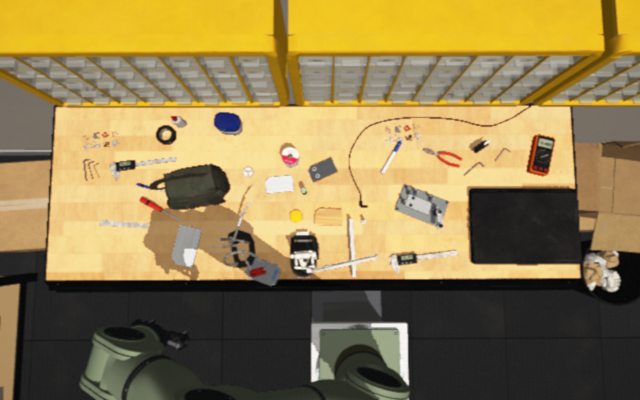

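View pics/side0.png

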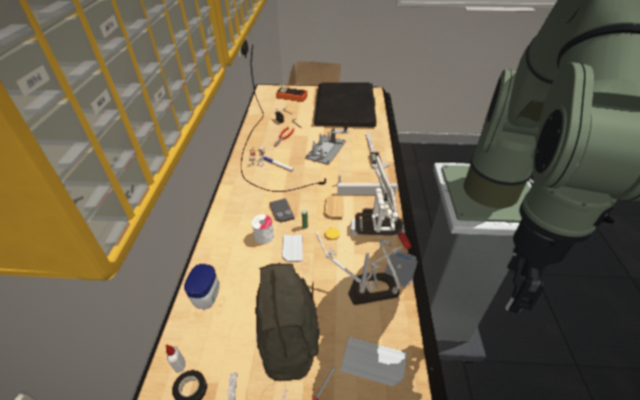

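The top view shows the jig at about (420,205), the dark guide plate at (322,168) and the pale wooden board at (328,216). There are two bright plates: (279,184), which is small, and (185,245), which is larger. The smaller one fits "the smaller one is meant", so I'll check it in an enlarged crop.

```bash
python3 - <<'E'
import cv2,numpy as np
a=cv2.imread('pics/top0.png')
c=cv2.resize(a[140:270,265:345],None,fx=4.5,fy=4.5,interpolation=cv2.INTER_CUBIC)
d=cv2.resize(a[170:235,385:460],None,fx=5.8,fy=5.8,interpolation=cv2.INTER_CUBIC)
o=np.zeros((600,800,3),np.uint8); o[:c.shape[0],:c.shape[1]]=c; o[:d.shape[0],362:362+d.shape[1]]=d[:, :438]
cv2.imwrite('pics/c1.png',o)
E
```

```text
(no output)
```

View pics/c1.png

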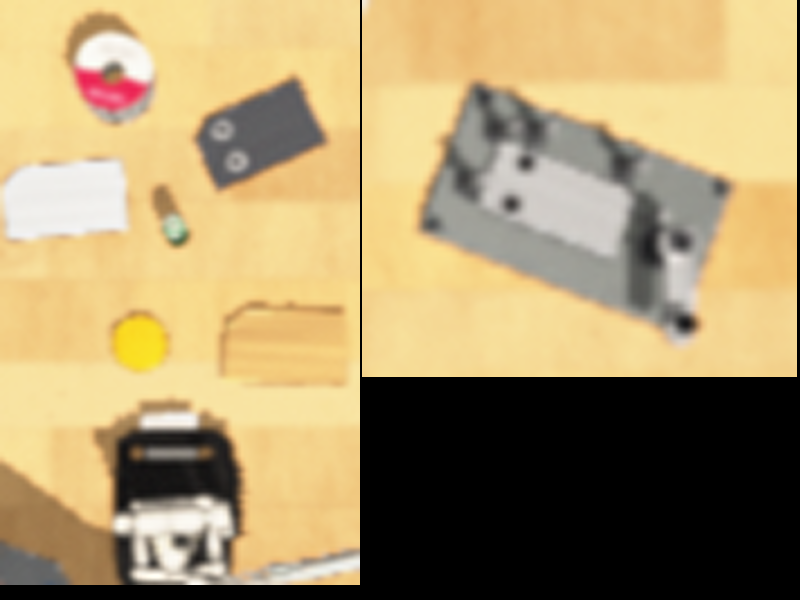

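The crop shows the small bright plate with its clip at upper left, (279,184) in the full picture. It is the size of the other two, so it is the blank. All three clips face upper left, matching the index corner of the jig.

```bash
cat > h.py <<'E'
from station import r, imaging
import cv2,numpy as np
from scipy.spatial.transform import Rotation as Ro
def ray(p,uv,z):
    R=cv2.Rodrigues(np.array(p['rvec'],float))[0]; t=np.array(p['tvec'],float).ravel()
    d=R.T@np.linalg.inv(p['mtx'])@np.array([uv[0],uv[1],1.]); c=-R.T@t
    return c+d*(z-c[2])/d[2]
def proj(p,X):
    return cv2.projectPoints(np.array(X,float).reshape(-1,1,3),np.array(p['rvec'],float),np.array(p['tvec'],float),np.array(p['mtx'],float),None)[0][:,0]
def tool():
    s=r.state(); return np.array(s['eef_pos']),Ro.from_euler('xyz',s['eef_rot'])
def go(target,yaw=None):
    "shift in tool cm to target TCP, and turn (deg) about tool z to yaw of tool y line (world)"
    p,R=tool(); print('shift cm',np.round(R.inv().apply(np.array(target)-p)*100,2), 'tool y yaw',np.degrees(np.arctan2(*R.apply([0,1,0])[[1,0]])))
E
python3 - <<'E'
from h import *
p=imaging.camera_params('top')
for n,uv,z in [('blank',(279,184),.007),('guide',(322.5,169),.011),('back',(328,216),.014),('jig pad',(420,205),.016),('knob',(385+(685-362)/5.8,170+322/5.8),.073),('corner1',(385+(480-362)/5.8,170+85/5.8),.008),('c2',(385+(728-362)/5.8,170+183/5.8),.008),('c3',(385+(422-362)/5.8,170+228/5.8),.008)]:
    print(n,np.round(ray(p,uv,z),3))
p=imaging.camera_params('wrist'); R=cv2.Rodrigues(np.array(p['rvec'],float))[0]; c=-R.T@p['tvec']
t,T=tool(); print(p['mtx'][0][0],'cam in tool',T.inv().apply(c.ravel()-t),'axes cam xyz in tool\n',np.round(T.inv().as_matrix()@R.T,3))
print(T.as_matrix().round(3))
E
```

```text
blank [0.612 0.267 0.007]
guide [0.662 0.119 0.011]
back [0.502 0.101 0.014]
jig pad [ 0.538 -0.209  0.016]
knob [ 0.467 -0.261  0.073]
corner1 [ 0.608 -0.163  0.008]
c2 [ 0.55  -0.306  0.008]
c3 [ 0.524 -0.127  0.008]
299.90522684546664 cam in tool [ 0.06537906  0.00081005 -0.14178175] axes cam xyz in tool
 [[ 0.001 -0.966 -0.258]
 [ 1.     0.001 -0.   ]
 [ 0.001 -0.258  0.966]]
[[-0.947  0.322 -0.   ]
 [ 0.322  0.947 -0.001]
 [-0.    -0.001 -1.   ]]
```

apply_moves:
  plan:
    - [-1,[0,0,-5],[0,0,0]]
    - [-1,[0,0,-4],[0,0,0]]
    - [-1,[-5,0,0],[0,0,5]]
    - [-1,[-5,0,0],[0,0,5]]
    - [-1,[-5,0,0],[0,0,5]]
    - [-1,[-5,0,0],[0,0,5]]
    - [-1,[-5,0,0],[0,0,5]]
    - [-1,[-5,0,0],[0,0,5]]
  newtons: 60

```text
t: 0.9
eef_pos: [0.4401, 0.3889, 0.3209]
eef_rot: [-3.141, 0.0, 2.287]
force: [0.6, 1.1, -0.2]
opening: 0.0854
finger_force: 0.0
```

apply_moves:
  plan:
    - [-1,[-5,0,0],[0,0,5]]
    - [-1,[-5,0,0],[0,0,5]]
    - [-1,[-5,0,0],[0,0,5]]
    - [-1,[-5,0,0],[0,0,5]]
    - [-1,[-5,0,0],[0,0,5]]
    - [-1,[-5,0,0],[0,0,5]]
    - [-1,[0,0,5],[0,0,0]]
    - [-1,[0,0,5],[0,0,0]]

```text
t: 1.7
eef_pos: [0.5816, 0.1287, 0.2204]
eef_rot: [3.14, 0.0, 1.764]
force: [1.0, 0.6, -1.5]
opening: 0.0858
finger_force: 0.0
```

apply_moves:
  plan:
    - [-1,[0,0,0],[0,0,0]]
    - [-1,[0,0,0],[0,0,0]]

```text
t: 1.9
eef_pos: [0.5815, 0.1303, 0.2225]
eef_rot: [-3.141, 0.0, 1.767]
force: [0.5, 0.3, 1.4]
opening: 0.0856
finger_force: 0.0
```

```bash
python3 - <<'E'
from h import *
p=imaging.camera_params('wrist'); im=imaging.read_camera('wrist'); cv2.imwrite('pics/w1.png',im[:,:,::-1])
print(tool()[0]); 
for X in ([.612,.267,.007],[.662,.119,.011],[.502,.101,.014]): print(proj(p,X))
np.save('w1.npy',[p['mtx'],p['rvec'],p['tvec']],allow_pickle=True) if 0 else None
import pickle; pickle.dump(p,open('w1.p','wb'))
E
```

```text
[0.58200138 0.13037569 0.22347377]
[[376.36346209  59.57102598]]
[[387.69418133 197.11076657]]
[[254.71775512 186.6457049 ]]
```

View pics/w1.png

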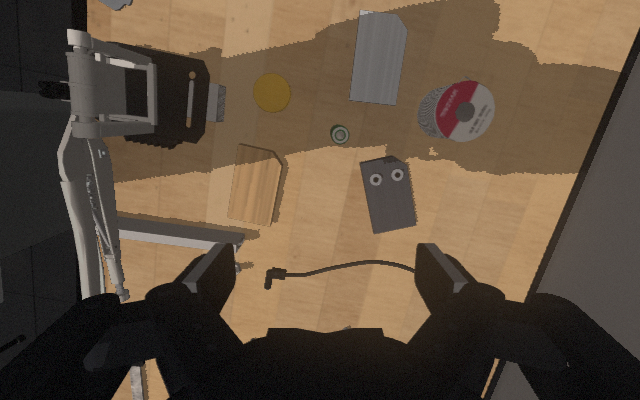

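The wrist view shows the board at (255,186), guide at (388,195) and blank at (378,58). All three clips are at upper right. I'll measure them by colour mask and get an enlarged view of the board.

```bash
cat >> h.py <<'E'
def rect(im,p,m,z,uv=None):
    "largest blob (or one at uv) of mask -> min area rect on plane z: centre, angle of the short axis nearest +x, sizes"
    cs=cv2.findContours(m.astype(np.uint8),cv2.RETR_EXTERNAL,cv2.CHAIN_APPROX_NONE)[0]
    if uv is not None: cs=[c for c in cs if cv2.pointPolygonTest(c,uv,False)>=0]
    c=max(cs,key=cv2.contourArea)[:,0]
    W=np.array([ray(p,u,z)[:2] for u in c]); b=cv2.boxPoints(cv2.minAreaRect((W*1000).astype(np.float32)))
    e=[b[1]-b[0],b[2]-b[1]]; e=sorted(e,key=np.linalg.norm); s=e[0]*np.sign(e[0][0])
    return b.mean(0).round(1),np.degrees(np.arctan2(s[1],s[0])).round(1),[round(float(np.linalg.norm(q)),1) for q in e]
E
python3 - <<'E'
from h import *; import pickle
p=pickle.load(open('w1.p','rb')); a=cv2.imread('pics/w1.png')
h=cv2.cvtColor(a,cv2.COLOR_BGR2HSV)
for n,uv in [('blank',(378,58)),('guide',(388,210)),('board',(255,186)),('bench',(320,190)),('bench sh',(320,80))]: print(n,h[uv[1],uv[0]])
m=cv2.morphologyEx((h[:,:,1]<75).astype(np.uint8),cv2.MORPH_OPEN,np.ones((3,3)))
print('blank',rect(a,p,m,.007,(378,58))); 
m=cv2.morphologyEx(((h[:,:,1]<90)&(h[:,:,2]<110)).astype(np.uint8),cv2.MORPH_OPEN,np.ones((3,3)));print('guide',rect(a,p,m,.011,(388,210)))
c=cv2.resize(a[130:240,210:300],None,fx=5.4,fy=5.4,interpolation=cv2.INTER_CUBIC); cv2.imwrite('pics/c2.png',c)
E
```

```text
blank [ 12  12 106]
guide [13 37 82]
board [ 15 113 176]
bench [ 16 103 176]
bench sh [ 15 104 105]
blank (array([613.7, 267.6], dtype=float32), np.float32(5.1), [54.4, 92.0])
guide (array([662. , 122.6], dtype=float32), np.float32(23.8), [54.5, 92.7])
```

View pics/c2.png

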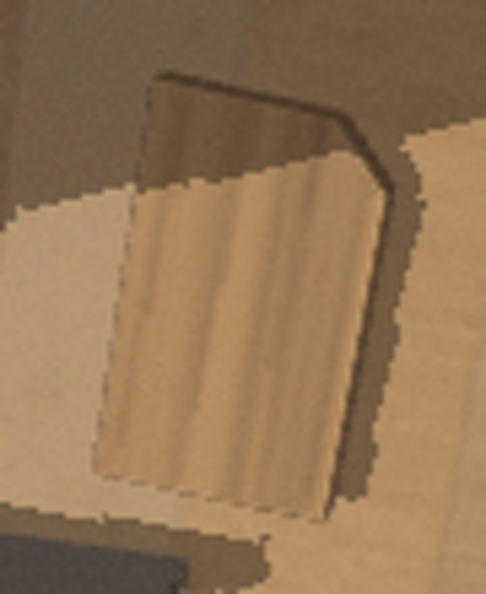

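The crop shows the board's top face with corners TL (158,78), clip (337,117) to (388,190), BR (325,519) and BL (95,476) in crop pixels.

```bash
python3 - <<'E'
from h import *; import pickle
p=pickle.load(open('w1.p','rb'))
f=lambda u:ray(p,(210+(u[0]+.5)/5.4-.5,130+(u[1]+.5)/5.4-.5),.014)[:2]*1000
TL,C1,C2,BR,BL=map(f,[(158,78),(337,117),(388,190),(325,519),(95,476)])
print((TL+BR)/2,[np.linalg.norm(v) for v in(TL-BL,BR-BL,C2-BR,C1-TL)])
for v in (BR-BL,C1-TL): print(np.degrees(np.arctan2(v[1],v[0])))
for v in (TL-BL,C2-BR): print(np.degrees(np.arctan2(v[1],v[0]))-90)
t,T=tool(); print(T.as_euler('xyz',degrees=True))
c=(TL+BR)/2; a=np.radians(-2); 
E
```

```text
[502.12819146 101.40920141] [np.float64(91.95582085515616), np.float64(52.95069645459029), np.float64(77.82142181487899), np.float64(38.748514933408835)]
-0.00366588150375787
-1.0240069233122908
-1.8915792407721455
-1.5353926636523738
[1.79882340e+02 7.46893838e-03 1.01230474e+02]
```

apply_moves:
  plan:
    - [-1,[-4.7,-1.8,0],[0,0,0]]
    - [-1,[-4.7,-1.8,0],[0,0,0]]
    - [-1,[-4.7,-1.8,0],[0,0,0]]
    - [-1,[-4.7,-1.8,0],[0,0,0]]
    - [-1,[-4.7,-1.8,0],[0,0,0]]
    - [-1,[-4.7,-1.8,0],[0,0,0]]
    - [-1,[-4.7,-1.8,0],[0,0,0]]
    - [-1,[-4.7,-1.8,0],[0,0,0]]

```text
t: 2.75
eef_pos: [0.5139, -0.2665, 0.2242]
eef_rot: [3.139, 0.002, 1.767]
force: [0.2, 1.0, -0.2]
opening: 0.0854
finger_force: 0.0
```

apply_moves:
  plan:
    - [-1,[0,0,0],[0,0,8.3]]
    - [-1,[0,0,0],[0,0,8.3]]
    - [-1,[0,0,0],[0,0,8.3]]
    - [-1,[0,0,0],[0,0,8.3]]
    - [-1,[0,0,0],[0,0,0]]
    - [-1,[0,0,0],[0,0,0]]
    - [-1,[0,0,0],[0,0,0]]

```text
t: 3.45
eef_pos: [0.5138, -0.2642, 0.2222]
eef_rot: [3.14, 0.0, 1.191]
force: [0.2, -0.3, 0.3]
opening: 0.0858
finger_force: 0.0
```

```bash
python3 - <<'E'
from h import *; import pickle
p=imaging.camera_params('wrist'); im=imaging.read_camera('wrist'); cv2.imwrite('pics/w2.png',im[:,:,::-1]); pickle.dump(p,open('w2.p','wb'))
print(tool()[0])
E
```

```text
[ 0.5137342  -0.26422724  0.22199241]
```

View pics/w2.png

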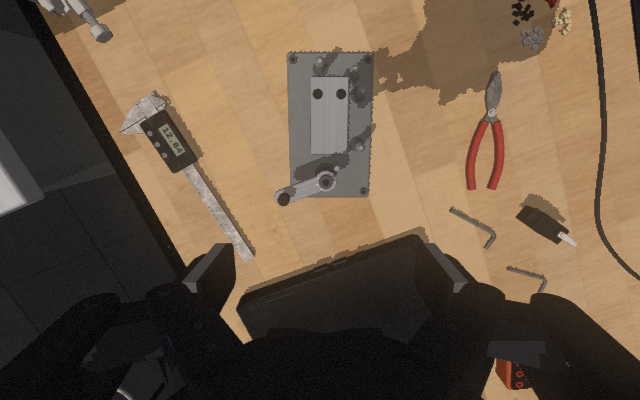

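The view shows the jig with its base at (288–373, 52–197), rest pad at (310–350, 77–155) and knob at (283,198). The tall pins are at about (358,145), (355,87), (320,68) and (348,75).

```bash
python3 - <<'E'
from h import *; import pickle
p=pickle.load(open('w2.p','rb')); a=cv2.imread('pics/w2.png'); h=cv2.cvtColor(a,cv2.COLOR_BGR2HSV)
for uv in [(330,130),(300,120),(360,120),(330,175)]: print(h[uv[1],uv[0]])
S=h[:,:,1]<60
print('base',rect(a,p,cv2.morphologyEx(S.astype(np.uint8),cv2.MORPH_OPEN,np.ones((3,3))),.008,(300,120)))
for th in (115,125,135):
  m=cv2.morphologyEx((S&(h[:,:,2]>th)).astype(np.uint8),cv2.MORPH_CLOSE,np.ones((3,3))); m=cv2.morphologyEx(m,cv2.MORPH_OPEN,np.ones((9,9)))
  m[160:]=0
  try: print(th,rect(a,p,m,.016,(330,130)))
  except Exception as e: print(th,e)
c=cv2.resize(a[45:210,265:385],None,fx=3.6,fy=3.6,interpolation=cv2.INTER_CUBIC); cv2.imwrite('pics/c3.png',c)
E
```

```text
[  8  14 150]
[ 15  17 121]
[  8  18 114]
[ 16  28 100]
base (array([ 529. , -215.4], dtype=float32), np.float32(-21.9), [113.8, 167.3])
115 (array([ 538.5, -192.2], dtype=float32), np.float32(-21.8), [74.1, 111.9])
125 (array([ 543.1, -202.6], dtype=float32), np.float32(-21.5), [40.8, 82.0])
135 (array([ 543. , -202.5], dtype=float32), np.float32(-21.7), [40.3, 81.9])
```

View pics/c3.png

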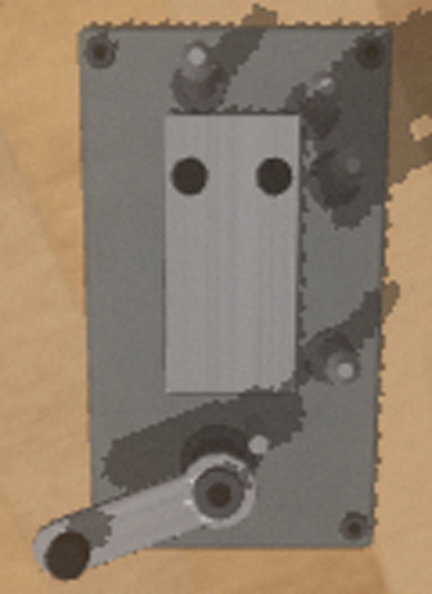

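```bash
python3 - <<'E'
from h import *; import pickle
p=pickle.load(open('w2.p','rb'))
f=lambda u,z:ray(p,(265+(u[0]+.5)/3.6-.5,45+(u[1]+.5)/3.6-.5),z)[:2]*1000
O=np.array([543,-202.5]);a=np.radians(-21.7);R=np.array([[np.cos(a),-np.sin(a)],[np.sin(a),np.cos(a)]])
for n,u,z in [('TL',(166,114),.016),('TR',(300,114),.016),('BR',(295,395),.016),('BL',(166,393),.016),('pa 32,-31',(345,371),.056),('pb 32,24',(351,163),.056),('pe -10,51',(197,57),.056),('post 24.6,43.6',(323,83),.056),('knob',(68,555),.073)]: 
    w=f(u,z); print(n,w.round(1),((w-O)@R).round(1))
print('knob exp',(np.array([-4,-66])+46*np.array([np.cos(3.578),np.sin(3.578)])).round(1))
E
```

```text
TL [ 540.4 -156.6] [-19.4  41.6]
TR [ 577.8 -171.5] [20.9 41.6]
BR [ 546.8 -249.8] [ 21.  -42.6]
BL [ 508.5 -233.9] [-20.4 -41.9]
pa 32,-31 [ 561.3 -243.3] [ 32.1 -31.2]
pb 32,24 [ 581.7 -191.8] [32.  24.3]
pe -10,51 [ 553. -152.] [-9.4 50.6]
post 24.6,43.6 [ 581.6 -170.2] [23.9 44.2]
knob [ 470.8 -260.3] [-45.7 -80.4]
knob exp [-45.7 -85.4]
```

apply_moves:
  plan:
    - [-1,[4.15,-1.82,0],[0,0,0]]
    - [-1,[4.15,-1.82,0],[0,0,0]]
    - [-1,[4.15,-1.82,0],[0,0,0]]
    - [-1,[4.15,-1.82,0],[0,0,0]]
    - [-1,[4.15,-1.82,0],[0,0,0]]
    - [-1,[4.15,-1.82,0],[0,0,0]]
    - [-1,[4.15,-1.82,0],[0,0,0]]
    - [-1,[4.15,-1.82,0],[0,0,0]]

```text
t: 4.3
eef_pos: [0.5026, 0.1001, 0.2217]
eef_rot: [3.141, -0.0, 1.189]
force: [1.3, 0.4, -0.7]
opening: 0.0853
finger_force: 0.0
```

apply_moves:
  plan:
    - [-1,[0,0,0],[0,0,-6.9]]
    - [-1,[0,0,0],[0,0,-6.9]]
    - [-1,[0,0,4],[0,0,-6.9]]
    - [-1,[0,0,4],[0,0,0]]
    - [-1,[0,0,4],[0,0,0]]
    - [-1,[0,0,0],[0,0,0]]
    - [-1,[0,0,0],[0,0,0]]
    - [-1,[0,0,0],[0,0,0]]

```text
t: 5.1
eef_pos: [0.5037, 0.0984, 0.1033]
eef_rot: [3.139, -0.001, 1.549]
force: [0.3, 0.3, 1.1]
opening: 0.0855
finger_force: 0.0
```

```bash
python3 - <<'E'
from h import *
go([.502,.0979,0.0]); print(tool()[1].as_euler('xyz',degrees=True))
E
```

```text
shift cm [-0.06 -0.19 10.33] tool y yaw -1.2486471564917638
[ 1.79863130e+02 -3.24351777e-02  8.87514303e+01]
```

apply_moves:
  plan:
    - [-1,[0,-0.15,4],[0,0,0]]
    - [-1,[0,0,4],[0,0,0]]
    - [-1,[0,0,2.2],[0,0,0]]
    - [-1,[0,0,0],[0,0,0]]
    - [1,[0,0,0],[0,0,0]]
    - [1,[0,0,0],[0,0,0]]
    - [1,[0,0,0],[0,0,0]]
    - [1,[0,0,0],[0,0,0]]
  newtons: 40

```text
t: 5.9
eef_pos: [0.5023, 0.0986, 0.0013]
eef_rot: [3.139, -0.001, 1.549]
force: [-1.1, -0.2, 16.8]
opening: 0.0531
finger_force: 39.0
```

apply_moves:
  plan:
    - [1,[0,0,0],[0,0,0]]
    - [1,[0,0,0],[0,0,0]]

```text
t: 6.1
eef_pos: [0.5023, 0.0985, 0.0013]
eef_rot: [3.139, -0.001, 1.549]
force: [-2.1, 0.6, 16.9]
opening: 0.0531
finger_force: 39.0
```

apply_moves:
  plan:
    - [1,[0,0,-2],[0,0,0]]
    - [1,[0,0,-4],[0,0,0]]
    - [1,[0,0,-4],[0,0,0]]
    - [1,[0,0,-3],[0,0,0]]
    - [1,[-2,0.3,0],[0,0,0]]
    - [1,[-4,0.6,0],[0,0,0]]
    - [1,[-4,0.6,0],[0,0,0]]
    - [1,[-4,0.6,0],[0,0,0]]

```text
t: 6.9
eef_pos: [0.5195, -0.0436, 0.1307]
eef_rot: [3.14, 0.0, 1.549]
force: [0.0, 0.3, 0.3]
opening: 0.0527
finger_force: 44.4
```

apply_moves:
  plan:
    - [1,[-4,0.6,0],[0,0,0]]
    - [1,[-4,0.6,0],[0,0,0]]
    - [1,[-4,0.6,0],[0,0,5]]
    - [1,[0,0,0],[0,0,5]]
    - [1,[0,0,0],[0,0,5]]
    - [1,[0,0,0],[0,0,5.4]]
    - [1,[0,0,0],[0,0,0]]
    - [1,[0,0,0],[0,0,0]]

```text
t: 7.7
eef_pos: [0.5346, -0.1624, 0.1301]
eef_rot: [3.141, 0.0, 1.195]
force: [0.3, 0.4, -0.9]
opening: 0.0524
finger_force: 44.3
```

```bash
cat >> h.py <<'E'
JO=np.array([.543,-.2025]);ja=np.radians(-21.7);JR=np.array([[np.cos(ja),-np.sin(ja)],[np.sin(ja),np.cos(ja)]])
def jig(x,y): return JO+JR@np.array([x,y])/1000
def where():
    t,T=tool(); s=r.state(); y=T.apply([0,1,0])
    print('TCP jig mm',((t[:2]-JO)@JR*1000).round(2),'z',t[2].round(4),'yaw err deg',round(np.degrees(np.arctan2(y[1],y[0])-ja),2),'F jig',(np.array(s['force'])[:2]@JR).round(1),round(s['force'][2],1),'open',round(s['opening'],4),'t',s['t'])
E
python3 -c "
from h import *
where(); print(tool()[1].as_euler('xyz',degrees=True))"
```

```text
TCP jig mm [-22.61  34.15] z 0.1301 yaw err deg 0.2 F jig [0.1 0.5] -0.9 open 0.0524 t 7.7
[1.79950518e+02 1.45057282e-03 6.84966200e+01]
```

apply_moves:
  plan:
    - [1,[-2,1,0],[0,0,0.2]]
    - [1,[-2.15,1.03,0],[0,0,0]]
    - [1,[0,0,3],[0,0,0]]
    - [1,[0,0,2.5],[0,0,0]]
    - [1,[0,0,2],[0,0,0]]
    - [1,[0,0,1],[0,0,0]]
    - [1,[0,0,0.5],[0,0,0]]
    - [1,[0,0,0],[0,0,0]]

```text
t: 8.5
eef_pos: [0.5383, -0.2077, 0.0396]
eef_rot: [-3.142, -0.001, 1.192]
force: [1.1, 5.5, 4.5]
opening: 0.0526
finger_force: 48.1
```

```bash
python3 -c "
from h import *
where()"
```

```text
TCP jig mm [-2.42 -6.61] z 0.0396 yaw err deg -0.02 F jig [-1.   5.6] 4.5 open 0.0526 t 8.5
```

apply_moves:
  plan:
    - [1,[0,0,0],[0,0,0]]
    - [1,[0,0,0],[0,0,0]]

```text
t: 8.7
eef_pos: [0.5384, -0.2082, 0.04]
eef_rot: [3.141, -0.001, 1.191]
force: [0.7, 4.1, 3.9]
opening: 0.0526
finger_force: 48.1
```

```bash
python3 - <<'E'
from h import *; import pickle
where(); print(np.round(r.state()['torque'],2))
p=imaging.camera_params('wrist'); im=imaging.read_camera('wrist')[:,:,::-1]; cv2.imwrite('pics/w3.png',im); pickle.dump(p,open('w3.p','wb'))
E
```

```text
TCP jig mm [-2.21 -7.02] z 0.04 yaw err deg -0.07 F jig [-0.9  4.1] 3.9 open 0.0526 t 8.7
[ 0.82 -0.27  0.04]
```

View pics/w3.png

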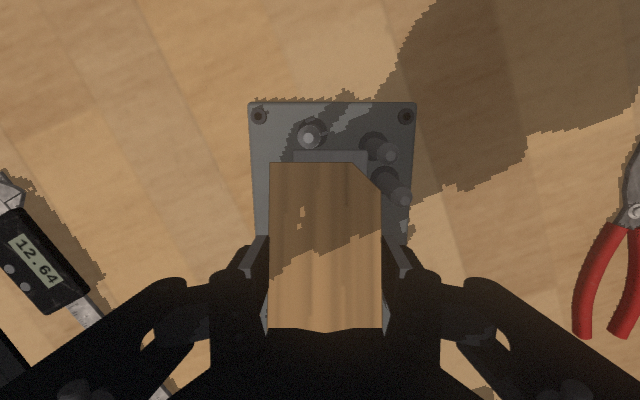

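The board is gripped square and its +y edge is at row 163. The end pin tip is at (309,138), the post at (390,155) and pin b at (402,200). I'll compute where the board sits.

```bash
python3 - <<'E'
from h import *; import pickle
p=pickle.load(open('w3.p','rb'))
f=lambda u,z:((ray(p,u,z)[:2]-JO)@JR*1000).round(1)
for z in (.0525,.054): print([f(u,z) for u in [(269,163),(352,163),(380,190),(382,326),(269,326)]])
print('pins',f((309,136),.056),f((391,155),.056),f((404,200),.056),'pad top edge',f((330,151),.016), 'base top', f((330,102),.008))
E
```

```text
[array([-26.5,  40.2]), array([ 9.4, 40.2]), array([22.1, 28.2]), array([ 26.4, -42.1]), array([-30.4, -42.1])]
[array([-26.2,  40.4]), array([ 9.3, 40.4]), array([21.8, 28.5]), array([ 26.1, -41. ]), array([-30.1, -40.9])]
pins [-8.9 51.8] [25.3 44. ] [32.1 24.5] pad top edge [ 0.5 41.5] base top [ 0.5 67.6]
```

apply_moves:
  plan:
    - [1,[0,0,-1.5],[0,0,0]]
    - [1,[0,0,-1.5],[0,0,0]]
    - [1,[0.4,0,0],[0,0,0]]
    - [1,[0,0,0],[0,0,0]]
    - [1,[0,0,0],[0,0,0]]

```text
t: 9.25
eef_pos: [0.5393, -0.2048, 0.0691]
eef_rot: [-3.141, 0.0, 1.189]
force: [-0.9, -0.6, -0.3]
opening: 0.0527
finger_force: 47.6
```

```bash
cat >> h.py <<'E'
def plate(p,m,uv,rows,th,tcp):
    "mask of a held plate: edge line fits + PnP of left, far, right edges -> pose in tool frame (mm, deg)"
    cs=cv2.findContours(m.astype(np.uint8),cv2.RETR_EXTERNAL,cv2.CHAIN_APPROX_NONE)[0]
    cs=[c for c in cs if cv2.pointPolygonTest(c,uv,False)>=0]; q=np.zeros(m.shape,np.uint8); cv2.drawContours(q,[max(cs,key=cv2.contourArea)],-1,1,-1)
    L=[];Rr=[]
    for v in range(*rows):
        u=np.flatnonzero(q[v]); L.append((u[0]-.5,v)); Rr.append((u[-1]+.5,v))
    far=[]
    for u in range(int(L[0][0])+8,int(L[0][0])+70):
        v=np.flatnonzero(q[:,u]); far.append((u,v[0]-.5))
    return np.array(L),np.array(Rr),np.array(far)
def fitpose(p,L,Rr,far,th):
    "least squares on point-to-edge distance; plate frame x (54), y(92), z up, top at th/2"
    from scipy.optimize import least_squares
    t,T=tool(); T0=np.array([T.apply([0,1,0]),T.apply([1,0,0]),-T.apply([0,0,1])]).T
    def back(uv,c,M): # pixel -> plate plane coords
        R=cv2.Rodrigues(np.array(p['rvec'],float))[0]; cc=-R.T@np.array(p['tvec'],float).ravel()
        d=(R.T@np.linalg.inv(p['mtx'])@np.c_[uv,np.ones(len(uv))].T).T
        n=M[:,2]; s=((c-cc)@n)/(d@n); return (cc+d*s[:,None]-c)@M
    def res(x):
        M=T0@Ro.from_euler('xyz',[x[3],x[4],x[5]]).as_matrix(); c=t+T0@(x[:3]/1000)
        a=back(L,c,M)[:,0]*1000+27; b=back(Rr,c,M)[:,0]*1000-27; f=back(far,c,M)[:,1]*1000-46
        return np.r_[a,b,f,x[4]*300,(x[0])*3]
    s=least_squares(res,[0,0,10,0,0,0],loss='soft_l1'); x=s.x
    print('plate top centre rel TCP (jig x,y,z mm)',x[:3].round(1),'tilt about x,y,z deg',np.degrees(x[3:]).round(1),'cost',round(s.cost/len(s.fun),3))
E
cat > t.py <<'E'
from h import *; import pickle
p0=pickle.load(open('w3.p','rb')); where()
p=imaging.camera_params('wrist'); a=imaging.read_camera('wrist')[:,:,::-1]; cv2.imwrite('pics/w4.png',a)
h=cv2.cvtColor(np.ascontiguousarray(a),cv2.COLOR_BGR2HSV); m=cv2.morphologyEx((h[:,:,1]>70).astype(np.uint8),cv2.MORPH_OPEN,np.ones((3,3)))
for v in range(140,330,20):
    u=np.flatnonzero(m[v,200:440])+200; print(v,[int(k) for k in u[np.r_[True,np.diff(u)>1]]],[int(k) for k in u[np.r_[np.diff(u)>1,True]]])
E
python3 t.py
```

```text
TCP jig mm [-2.62 -3.54] z 0.0691 yaw err deg -0.16 F jig [-0.6 -0.9] -0.3 open 0.0527 t 9.25
140 [200, 402] [260, 439]
160 [200, 401] [261, 439]
180 [200, 269, 400] [262, 370, 439]
200 [200, 269, 399] [263, 381, 439]
220 [200, 269, 397] [264, 381, 439]
240 [200, 264, 396] [253, 385, 439]
260 [200, 254, 409] [241, 395, 439]
280 [200, 223, 227, 236, 254] [220, 225, 234, 252, 439]
300 [240, 248, 387, 395, 415, 427] [242, 381, 393, 413, 425, 439]
320 [257, 261, 390, 403, 416, 420, 428, 435] [259, 383, 399, 405, 418, 423, 433, 439]
```

```bash
cat > t2.py <<'E'
from h import *
p=imaging.camera_params('wrist'); a=cv2.imread('pics/w4.png')
g=cv2.cvtColor(a,cv2.COLOR_BGR2HSV)[:,:,1]; m=(g>70).astype(np.uint8); m[:,:266]=0;m[:,384:]=0
L,R,F=plate(p,m,(320,210),(200,236),.014,None)
print(L[::12],R[::12],F[::12]); e=a[300:326,240:400].astype(int); 
for v in (290,305,315,322):
    row=a[v,240:400].astype(int).sum(1); d=np.abs(np.diff(row)); print(v,[(int(k)+240,int(d[k])) for k in np.argsort(d)[-6:]])
fitpose(p,L,R,F,.014)
E
python3 t2.py
```

```text
[[268.5 200. ]
 [268.5 212. ]
 [267.5 224. ]] [[381.5 200. ]
 [381.5 212. ]
 [381.5 224. ]] [[276.  161.5]
 [288.  161.5]
 [300.  161.5]
 [312.  161.5]
 [324.  161.5]
 [336.  161.5]]
290 [(266, 41), (382, 53), (268, 55), (380, 85), (381, 122), (267, 193)]
305 [(261, 75), (380, 82), (386, 84), (387, 85), (266, 104), (262, 240)]
315 [(389, 88), (381, 91), (388, 93), (266, 125), (258, 141), (259, 162)]
322 [(388, 72), (387, 106), (381, 111), (266, 113), (260, 130), (261, 186)]
plate top centre rel TCP (jig x,y,z mm) [-0.2  2.9 13.3] tilt about x,y,z deg [-22.2   0.   -0. ] cost 0.007
```

```bash
cat >> t2.py <<'E'
L=np.r_[L,[[267.5,290],[266.5,305],[266.5,315],[266.5,322]]]; R=np.r_[R,[[381.5,290],[381,305],[381.5,315],[381.5,322]]]
fitpose(p,L,R,F,.014)
E
python3 t2.py | tail -1
```

```text
plate top centre rel TCP (jig x,y,z mm) [-0.3  1.9 12. ] tilt about x,y,z deg [-17.7   0.   -0.3] cost 0.009
```

apply_moves:
  plan:
    - [1,[-0.1,0,1.5],[0,0,0]]
    - [1,[0,0,1.5],[0,0,0]]
    - [1,[0,0,0.5],[0,0,0]]
    - [1,[0,0,0.3],[0,0,0]]
    - [1,[0,0,0.3],[0,0,0]]
    - [1,[0,0,0.3],[0,0,0]]
    - [1,[0,0,0],[0,0,0]]
  newtons: 20

```text
t: 10.0
eef_pos: [0.5397, -0.2065, 0.026]
eef_rot: [3.139, 0.0, 1.188]
force: [1.5, -1.1, 7.6]
opening: 0.0529
finger_force: 50.4
```

```bash
python3 -c "
from h import *
where()"
```

```text
TCP jig mm [-1.55 -4.95] z 0.026 yaw err deg -0.21 F jig [ 1.8 -0.5] 7.6 open 0.0529 t 10.0
```

apply_moves:
  plan:
    - [1,[0,0,0.2],[0,0,0]]
    - [1,[0,0,0.2],[0,0,0]]
    - [1,[0,0,0.2],[0,0,0]]
    - [1,[0,0,0.15],[0,0,0]]
    - [1,[0,0,0],[0,0,0]]

```text
t: 10.5
eef_pos: [0.5397, -0.2073, 0.0187]
eef_rot: [3.139, 0.001, 1.188]
force: [-0.2, -5.9, 10.0]
opening: 0.0529
finger_force: 53.0
```

```bash
python3 - <<'E'
from h import *
where()
import os
p=imaging.camera_params('wrist'); a=imaging.read_camera('wrist')[:,:,::-1]; cv2.imwrite('pics/w4.png',a)
E
python3 t2.py
```

```text
TCP jig mm [-1.29 -5.72] z 0.0187 yaw err deg -0.24 F jig [ 2.  -5.5] 10.0 open 0.0529 t 10.5
[[265.5 200. ]
 [265.5 212. ]
 [265.5 224. ]] [[383.5 200. ]
 [383.5 212. ]
 [383.5 224. ]] [[273.  157.5]
 [285.  157.5]
 [297.  157.5]
 [309.  157.5]
 [321.  157.5]
 [333.  157.5]]
290 [(385, 27), (382, 45), (268, 93), (381, 121), (380, 133), (267, 186)]
305 [(386, 49), (261, 60), (379, 66), (380, 90), (268, 96), (262, 163)]
315 [(267, 45), (268, 69), (389, 72), (258, 106), (259, 114), (379, 116)]
322 [(388, 65), (269, 81), (260, 93), (387, 115), (261, 122), (379, 141)]
plate top centre rel TCP (jig x,y,z mm) [-0.2  4.1 16.2] tilt about x,y,z deg [-14.9   0.    0.3] cost 0.002
plate top centre rel TCP (jig x,y,z mm) [-0.3  3.5 14.8] tilt about x,y,z deg [-10.4   0.   -0. ] cost 0.006
```

apply_moves:
  plan:
    - [1,[-0.1,0,0.15],[0,0,0]]
    - [1,[0,0,0.15],[0,0,0]]
    - [1,[0,0,0.1],[0,0,0]]
    - [1,[0,0,0],[0,0,0]]

```text
t: 10.95
eef_pos: [0.5393, -0.2081, 0.0148]
eef_rot: [3.139, 0.001, 1.188]
force: [0.8, -5.8, 10.0]
opening: 0.0528
finger_force: 53.9
```

```bash
python3 - <<'E'
from h import *
where()
import os
p=imaging.camera_params('wrist'); a=imaging.read_camera('wrist')[:,:,::-1]; cv2.imwrite('pics/w4.png',a)
E
python3 t2.py
```

```text
TCP jig mm [-1.36 -6.6 ] z 0.0148 yaw err deg -0.23 F jig [ 2.9 -5.1] 10.0 open 0.0528 t 10.95
[[265.5 200. ]
 [265.5 212. ]
 [265.5 224. ]] [[383.5 200. ]
 [383.5 212. ]
 [383.5 224. ]] [[273.  155.5]
 [285.  155.5]
 [297.  155.5]
 [309.  155.5]
 [321.  155.5]
 [333.  155.5]]
290 [(382, 32), (266, 44), (381, 99), (267, 126), (268, 130), (380, 158)]
305 [(269, 61), (387, 64), (381, 77), (380, 77), (379, 122), (262, 184)]
315 [(389, 54), (385, 76), (258, 91), (269, 103), (259, 123), (379, 124)]
322 [(388, 80), (269, 86), (378, 102), (260, 104), (387, 120), (261, 124)]
plate top centre rel TCP (jig x,y,z mm) [-0.2  4.9 15.9] tilt about x,y,z deg [-14.4   0.    0.3] cost 0.008
plate top centre rel TCP (jig x,y,z mm) [-0.3  4.4 14.6] tilt about x,y,z deg [-10.4   0.   -0. ] cost 0.012
```

apply_moves:
  plan:
    - [-0.3,[0,0,0],[0,0,0]]
    - [-0.45,[0,0,0],[0,0,0]]
    - [-0.45,[0,0,0],[0,0,0]]
    - [-0.45,[0,0,0],[0,0,0]]

```text
t: 11.4
eef_pos: [0.5386, -0.2067, 0.0138]
eef_rot: [-3.141, 0.0, 1.189]
force: [0.4, -0.3, 0.0]
opening: 0.0621
finger_force: 0.0
```

```bash
python3 - <<'E'
from h import *
where()
p=imaging.camera_params('wrist'); a=imaging.read_camera('wrist')[:,:,::-1]; cv2.imwrite('pics/w4.png',a)
E
sed -i '/^L=/,$d' t2.py; python3 t2.py
```

```text
TCP jig mm [-2.51 -5.51] z 0.0138 yaw err deg -0.18 F jig [ 0.5 -0.2] 0.0 open 0.0621 t 11.4
[[265.5 200. ]
 [265.5 212. ]
 [266.5 224. ]] [[383.5 200. ]
 [383.5 212. ]
 [383.5 224. ]] [[273.  157.5]
 [285.  157.5]
 [297.  157.5]
 [309.  159.5]
 [321.  157.5]
 [333.  157.5]]
290 [(391, 40), (269, 47), (271, 55), (270, 66), (382, 160), (257, 173)]
305 [(397, 38), (250, 38), (398, 39), (271, 98), (381, 147), (251, 175)]
315 [(270, 39), (387, 53), (272, 72), (249, 91), (380, 117), (250, 120)]
322 [(396, 56), (253, 75), (389, 81), (272, 109), (380, 140), (252, 156)]
plate top centre rel TCP (jig x,y,z mm) [ 0.   3.2 12.4] tilt about x,y,z deg [-5.9 -0.   0.5] cost 0.031
```

```bash
cat > t3.py <<'E'
from h import *
import sys
z=float(sys.argv[1])
p=imaging.camera_params('wrist'); a=cv2.imread('pics/w4.png')
f=lambda u:((ray(p,u,z)[:2]-JO)@JR*1000).round(1)
for v in (180,200,220,240,280,300,315):
    row=cv2.GaussianBlur(a,(1,5),0)[v,235:415].astype(int); d=np.abs(np.diff(row,axis=0)).sum(1); ks=sorted(np.argsort(d)[-5:]); print(v,[(int(k)+235,int(d[k]),f((k+235.5,v)).tolist()) for k in ks])
for u in (280,300,320,340):
    col=a[130:180,u].astype(int); d=np.abs(np.diff(col,axis=0)).sum(1); ks=sorted(np.argsort(d)[-4:]); print(u,[(int(k)+130,int(d[k]),f((u,k+130.5)).tolist()) for k in ks])
E
python3 t3.py .030
```

```text
180 [(238, 62, [-39.4, 35.0]), (239, 52, [-39.0, 35.0]), (246, 47, [-36.0, 35.0]), (265, 43, [-27.9, 35.0]), (297, 87, [-14.2, 35.0])]
200 [(240, 84, [-39.2, 26.2]), (248, 67, [-35.7, 26.2]), (266, 54, [-27.9, 26.2]), (387, 58, [24.6, 26.1]), (388, 37, [25.0, 26.1])]
220 [(241, 72, [-39.4, 17.0]), (242, 57, [-39.0, 17.0]), (250, 59, [-35.5, 17.0]), (290, 93, [-17.8, 17.0]), (386, 52, [24.6, 16.9])]
240 [(242, 73, [-39.7, 7.5]), (243, 91, [-39.2, 7.5]), (261, 82, [-31.1, 7.5]), (376, 65, [20.6, 7.4]), (387, 66, [25.6, 7.4])]
280 [(236, 92, [-44.0, -12.6]), (261, 137, [-32.3, -12.6]), (270, 109, [-28.1, -12.6]), (382, 114, [24.3, -12.7]), (383, 123, [24.8, -12.7])]
300 [(252, 67, [-37.2, -23.2]), (253, 146, [-36.7, -23.2]), (271, 106, [-28.1, -23.2]), (381, 131, [24.3, -23.3]), (382, 103, [24.8, -23.3])]
315 [(249, 121, [-39.1, -31.5]), (250, 96, [-38.7, -31.5]), (272, 83, [-28.0, -31.5]), (380, 117, [24.2, -31.6]), (399, 54, [33.4, -31.6])]
280 [(139, 90, [-21.0, 52.0]), (162, 92, [-21.4, 42.5]), (163, 45, [-21.4, 42.1]), (178, 137, [-21.7, 35.6])]
300 [(131, 75, [-12.7, 55.2]), (158, 106, [-12.9, 44.1]), (161, 71, [-13.0, 42.9]), (162, 86, [-13.0, 42.5])]
320 [(149, 37, [-4.6, 47.9]), (153, 41, [-4.6, 46.2]), (157, 26, [-4.6, 44.5]), (161, 26, [-4.6, 42.9])]
340 [(134, 17, [3.7, 53.9]), (137, 82, [3.7, 52.7]), (157, 28, [3.8, 44.5]), (162, 31, [3.8, 42.4])]
```

apply_moves:
  plan:
    - [-0.45,[0,0.15,0],[0,0,0.2]]
    - [1,[0,0,0],[0,0,0]]
    - [1,[0,0,0],[0,0,0]]
    - [1,[0,0,0],[0,0,0]]
    - [1,[0.15,0,-0.05],[0,0,0]]
    - [1,[0.15,0,0],[0,0,0]]
    - [1,[0,0,0],[0,0,0]]
  newtons: 20

```text
t: 12.15
eef_pos: [0.5412, -0.2042, 0.0142]
eef_rot: [-3.141, -0.0, 1.186]
force: [0.5, 0.3, -1.0]
opening: 0.0535
finger_force: 21.2
```

```bash
python3 - <<'E'
from h import *
where()
p=imaging.camera_params('wrist'); a=imaging.read_camera('wrist')[:,:,::-1]; cv2.imwrite('pics/w4.png',a)
E
python3 t3.py .030
```

```text
TCP jig mm [-1.05 -2.22] z 0.0142 yaw err deg -0.36 F jig [0.4 0.5] -1.0 open 0.0535 t 12.15
180 [(236, 72, [-38.8, 38.2]), (254, 74, [-31.1, 38.1]), (275, 82, [-22.1, 38.1]), (286, 120, [-17.4, 38.1]), (302, 52, [-10.5, 38.0])]
200 [(237, 83, [-39.1, 29.3]), (238, 48, [-38.6, 29.3]), (256, 57, [-30.8, 29.3]), (384, 41, [24.9, 29.0]), (385, 52, [25.4, 29.0])]
220 [(239, 71, [-38.9, 20.1]), (240, 37, [-38.5, 20.1]), (255, 71, [-31.8, 20.1]), (383, 38, [24.9, 19.8]), (384, 35, [25.4, 19.8])]
240 [(241, 61, [-38.8, 10.6]), (265, 77, [-27.9, 10.5]), (380, 70, [24.0, 10.3]), (382, 66, [24.9, 10.3]), (383, 90, [25.4, 10.3])]
280 [(267, 74, [-28.1, -9.7]), (268, 168, [-27.7, -9.7]), (271, 36, [-26.3, -9.7]), (380, 198, [24.9, -9.9]), (381, 95, [25.3, -9.9])]
300 [(262, 122, [-31.1, -20.3]), (263, 89, [-30.6, -20.3]), (269, 104, [-27.8, -20.3]), (379, 161, [24.9, -20.6]), (380, 59, [25.3, -20.6])]
315 [(258, 186, [-33.5, -28.6]), (270, 82, [-27.7, -28.6]), (378, 139, [24.7, -28.9]), (382, 65, [26.7, -28.9]), (390, 55, [30.5, -28.9])]
280 [(136, 117, [-19.4, 56.3]), (161, 51, [-19.8, 46.0]), (162, 85, [-19.8, 45.6]), (163, 40, [-19.9, 45.2])]
300 [(150, 164, [-11.3, 50.6]), (163, 98, [-11.4, 45.1]), (168, 98, [-11.5, 43.0]), (176, 151, [-11.6, 39.6])]
320 [(132, 31, [-2.9, 57.9]), (161, 68, [-3.0, 45.9]), (162, 101, [-3.0, 45.5]), (163, 76, [-3.0, 45.1])]
340 [(138, 100, [5.4, 55.4]), (161, 35, [5.4, 45.9]), (162, 22, [5.4, 45.5]), (163, 21, [5.4, 45.0])]
```

apply_moves:
  plan:
    - [-0.45,[0,0,0],[0,0,0.3]]
    - [-0.5,[0,0,0],[0,0,0]]
    - [-0.5,[0,0,-2],[0,0,0]]
    - [1,[0,0,-2],[0,0,0]]
    - [1,[0,0,0],[0,0,0]]
    - [1,[0,0,0],[0,0,0]]
    - [1,[0,0,0],[0,0,0]]
    - [1,[0,0,0],[0,0,0]]

```text
t: 13.0
eef_pos: [0.5409, -0.2044, 0.0537]
eef_rot: [-3.141, 0.0, 1.18]
force: [-0.3, 1.0, 0.1]
opening: 0.0
finger_force: 0.0
```

apply_moves:
  plan:
    - [1,[0,0,1.5],[0,0,0]]
    - [1,[0,0,0.5],[0,0,0]]
    - [1,[0,0,0.2],[0,0,0]]
    - [1,[0,0,0.1],[0,0,0]]
    - [1,[0,0,0],[0,0,0]]

```text
t: 13.5
eef_pos: [0.5412, -0.2046, 0.0313]
eef_rot: [-3.142, 0.0, 1.18]
force: [0.5, -0.4, 0.7]
opening: 0.0003
finger_force: 0.0
```

```bash
python3 - <<'E'
from h import *
where()
E
```

```text
TCP jig mm [-0.91 -2.61] z 0.0313 yaw err deg -0.68 F jig [ 0.6 -0.2] 0.7 open 0.0003 t 13.5
```

apply_moves:
  plan:
    - [1,[0,0,0.1],[0,0,0]]
    - [1,[0,0,0.1],[0,0,0]]
    - [1,[0,0,0.05],[0,0,0]]
    - [1,[0,0,0],[0,0,0]]

```text
t: 13.9
eef_pos: [0.5414, -0.2046, 0.03]
eef_rot: [3.141, -0.0, 1.18]
force: [-5.2, 2.9, 21.8]
opening: 0.0004
finger_force: 11.2
```

apply_moves:
  plan:
    - [1,[0,0,0],[0,0,0]]
    - [1,[0,0,-3],[0,0,0]]
    - [-1,[0,0,-4],[0,0,0]]
    - [-1,[0,0,-4],[0,0,0]]
    - [-1,[0,0,-4],[0,0,0]]
    - [-1,[4.6,-1.1,0],[0,0,0]]
    - [-1,[4.6,-1.1,0],[0,0,0]]
    - [-1,[4.6,-1.1,0],[0,0,0]]

```text
t: 14.7
eef_pos: [0.5633, -0.0627, 0.1793]
eef_rot: [3.141, -0.0, 1.18]
force: [0.4, -0.4, 0.5]
opening: 0.0848
finger_force: 0.0
```

apply_moves:
  plan:
    - [-1,[4.6,-1.1,0],[0,0,0]]
    - [-1,[4.6,-1.1,0],[0,0,0]]
    - [-1,[4.6,-1.1,0],[0,0,0]]
    - [-1,[4.6,-1.1,0],[0,0,0]]
    - [-1,[4.6,-1.1,0],[0,0,0]]
    - [-1,[4.6,-1.1,0],[0,0,0]]
    - [-1,[4.6,-1.1,0],[0,0,0]]
    - [-1,[0,0,0],[0,0,-6.9]]

```text
t: 15.5
eef_pos: [0.6134, 0.2699, 0.1778]
eef_rot: [-3.14, -0.002, 1.307]
force: [0.2, -0.3, -1.1]
opening: 0.0853
finger_force: 0.0
```

apply_moves:
  plan:
    - [-1,[0,0,0],[0,0,-6.9]]
    - [-1,[0,0,0],[0,0,-6.9]]
    - [-1,[0,0,0],[0,0,-6.9]]
    - [-1,[0,0,4],[0,0,0]]
    - [-1,[0,0,4],[0,0,0]]
    - [-1,[0,0,0],[0,0,0]]
    - [-1,[0,0,0],[0,0,0]]

```text
t: 16.2
eef_pos: [0.6149, 0.2627, 0.0998]
eef_rot: [3.141, 0.0, 1.662]
force: [0.3, 0.7, 1.3]
opening: 0.0852
finger_force: 0.0
```

```bash
python3 - <<'E'
from h import *
go([.614,.2641,.003]); a=imaging.read_camera('wrist')[:,:,::-1]; cv2.imwrite('pics/w5.png',a)
p=imaging.camera_params('wrist'); h=cv2.cvtColor(np.ascontiguousarray(a),cv2.COLOR_BGR2HSV)
c=proj(p,[.6137,.2676,.007])[0]; print(c,h[int(c[1])-30:int(c[1])+30:15,int(c[0])-90:int(c[0])+90:15,1])
m=cv2.morphologyEx((h[:,:,1]<75).astype(np.uint8),cv2.MORPH_OPEN,np.ones((3,3)))
print('blank',rect(a,p,m,.007,(float(c[0]),float(c[1]))))
E
```

```text
shift cm [ 0.15 -0.08  9.68] tool y yaw 5.2138364909186325
[322.72431224 196.26587944] [[112 113 102 101  10  10  15  14  12 101 103 100]
 [106 106 104 104  17  15   7  14  14  98 102 102]
 [114 104  97 106  17  18  15  10  14  98  96 107]
 [105 112 104 104  29  15  15  14  17  99 101 105]]
blank (array([614.9, 269.1], dtype=float32), np.float32(5.3), [54.1, 91.7])
```

apply_moves:
  plan:
    - [-1,[0.29,0.05,4],[0,0,0]]
    - [-1,[0,0,4],[0,0,0]]
    - [-1,[0,0,1.7],[0,0,0]]
    - [-1,[0,0,0],[0,0,0]]
    - [1,[0,0,0],[0,0,0]]
    - [1,[0,0,0],[0,0,0]]
    - [1,[0,0,0],[0,0,0]]
    - [1,[0,0,0],[0,0,0]]
  newtons: 50

```text
t: 17.05
eef_pos: [0.6179, 0.2666, 0.0066]
eef_rot: [3.134, -0.002, 1.662]
force: [17.5, 4.1, 48.6]
opening: 0.0283
finger_force: 23.9
```

apply_moves:
  plan:
    - [1,[0,0,0],[0,0,0]]
    - [1,[0,0,-1],[0,0,0]]
    - [1,[0,0,-4],[0,0,0]]
    - [1,[0,0,0],[0,0,0]]
    - [1,[0,0,0],[0,0,0]]

```text
t: 17.55
eef_pos: [0.6155, 0.2659, 0.0535]
eef_rot: [3.139, -0.001, 1.662]
force: [0.1, 0.3, -0.4]
opening: 0.0002
finger_force: 0.0
```

```bash
cat > t4.py <<'E'
from h import *
import sys
z=float(sys.argv[1]); u0=int(sys.argv[2]) # tilt check: plate widths at rows on grey/bench by edges
t,T=tool(); p=imaging.camera_params('wrist'); a=imaging.read_camera('wrist')[:,:,::-1]; cv2.imwrite('pics/w4.png',a)
go([.538,-.205,.14]); y=T.apply([0,1,0]);x=T.apply([1,0,0]); zz=t[2]+z
for v in (185,200,215,230,290,305,315):
    row=cv2.GaussianBlur(a,(1,5),0)[v,230:420].astype(int); d=np.abs(np.diff(row,axis=0)).sum(1); ks=sorted(np.argsort(d)[-6:])
    print(v,[(int(k)+230,int(d[k]),round(float((ray(p,(k+230.5,v),zz)-t)@y*1000),1)) for k in ks])
for u in (285,300,320,340):
    col=a[120:230,u].astype(int); d=np.abs(np.diff(col,axis=0)).sum(1); ks=sorted(np.argsort(d)[-4:]); print(u,[(int(k)+120,int(d[k]),round(float((ray(p,(u,k+120.5),zz)-t)@x*1000),1)) for k in ks])
E
python3 t4.py .004 0
```

```text
shift cm [-46.18 -11.94  -8.79] tool y yaw 5.217328323208144
185 [(280, 28, -20.7), (281, 67, -20.2), (282, 14, -19.7), (361, 14, 17.4), (363, 66, 18.3), (364, 37, 18.8)]
200 [(268, 18, -26.7), (281, 39, -20.5), (282, 55, -20.0), (362, 21, 18.1), (363, 35, 18.6), (364, 22, 19.1)]
215 [(282, 78, -20.3), (362, 74, 18.4), (363, 36, 18.8), (413, 36, 43.0), (414, 100, 43.5), (417, 38, 44.9)]
230 [(282, 44, -20.5), (283, 58, -20.0), (374, 50, 24.5), (375, 62, 25.0), (378, 51, 26.5), (381, 100, 27.9)]
290 [(256, 15, -35.1), (257, 16, -34.6), (266, 15, -30.0), (274, 22, -25.8), (275, 20, -25.3), (281, 16, -22.2)]
305 [(268, 16, -29.3), (292, 22, -16.7), (293, 18, -16.2), (317, 18, -3.6), (334, 17, 5.3), (353, 19, 15.3)]
315 [(234, 202, -47.6), (320, 143, -2.0), (324, 89, 0.1), (328, 197, 2.2), (329, 135, 2.7), (414, 242, 47.8)]
285 [(132, 15, 59.8), (146, 79, 53.6), (147, 71, 53.1), (148, 67, 52.7)]
300 [(125, 23, 62.9), (146, 79, 53.6), (147, 71, 53.1), (148, 56, 52.7)]
320 [(134, 19, 58.9), (146, 62, 53.6), (147, 50, 53.1), (148, 55, 52.7)]
340 [(130, 13, 60.7), (146, 54, 53.6), (147, 42, 53.2), (148, 62, 52.7)]
```

apply_moves:
  plan:
    - [-1,[0,0,-4],[0,0,0]]
    - [-1,[0,0,0],[0,0,0]]
    - [-1,[0,0,0],[0,0,0]]
    - [-1,[0,0,0],[0,0,0]]
    - [-1,[0,0,0],[0,0,0]]
    - [-1,[0,0,0],[0,0,0]]

```text
t: 18.2
eef_pos: [0.6146, 0.2655, 0.0911]
eef_rot: [-3.141, 0.0, 1.662]
force: [0.1, -0.0, -0.3]
opening: 0.0848
finger_force: 0.0
```

```bash
python3 - <<'E'
from h import *
a=imaging.read_camera('wrist')[:,:,::-1]; cv2.imwrite('pics/w5.png',a)
p=imaging.camera_params('wrist'); h=cv2.cvtColor(np.ascontiguousarray(a),cv2.COLOR_BGR2HSV)
c=proj(p,[.6137,.2676,.007])[0]
m=cv2.morphologyEx((h[:,:,1]<75).astype(np.uint8),cv2.MORPH_OPEN,np.ones((3,3)))
q=rect(a,p,m,.007,(float(c[0]),float(c[1]))); print('blank',q)
b=np.radians(q[1]); g=q[0]/1000+ -.0025*np.array([-np.sin(b),np.cos(b)]); go([*g,-.002]); print(r.state()['opening'],tool()[0])
E
```

```text
blank (array([614.3, 269.1], dtype=float32), np.float32(5.2), [53.8, 90.7])
shift cm [ 0.11 -0.    9.33] tool y yaw 5.217967084458509
0.08512377872147044 [0.61469825 0.26556788 0.09127221]
```

apply_moves:
  plan:
    - [-1,[0.11,0,4],[0,0,0]]
    - [-1,[0,0,4],[0,0,0]]
    - [-1,[0,0,1.3],[0,0,0]]
    - [-1,[0,0,0],[0,0,0]]
    - [-0.2,[0,0,0],[0,0,0]]
    - [-0.25,[0,0,0],[0,0,0]]
    - [1,[0,0,0],[0,0,0]]
    - [1,[0,0,0],[0,0,0]]
  newtons: 40

```text
t: 19.05
eef_pos: [0.6157, 0.2671, 0.001]
eef_rot: [3.139, -0.001, 1.662]
force: [-3.2, -1.0, 14.6]
opening: 0.0521
finger_force: 39.4
```

apply_moves:
  plan:
    - [1,[0,0,0],[0,0,0]]
    - [1,[0,0,-1],[0,0,0]]
    - [1,[0,0,-3],[0,0,0]]
    - [1,[0,0,-3],[0,0,0]]
    - [1,[0,0,-4],[0,0,0]]
    - [1,[0,0,-3],[0,0,0]]
    - [1,[0,0,0],[0,0,0]]
    - [1,[0,0,0],[0,0,0]]

```text
t: 19.85
eef_pos: [0.6149, 0.2669, 0.1399]
eef_rot: [3.14, -0.001, 1.662]
force: [0.6, 0.4, -1.6]
opening: 0.0516
finger_force: 42.1
```

```bash
python3 t4.py .006 0
```

```text
shift cm [-46.28 -11.91  -0.11] tool y yaw 5.218923819205541
185 [(266, 37, -26.9), (267, 50, -26.4), (268, 27, -25.9), (374, 21, 23.1), (375, 22, 23.6), (376, 18, 24.1)]
200 [(267, 37, -26.8), (268, 62, -26.3), (269, 14, -25.8), (293, 12, -14.6), (380, 60, 26.3), (381, 40, 26.7)]
215 [(269, 68, -26.2), (380, 168, 26.6), (386, 54, 29.5), (399, 63, 35.7), (402, 62, 37.1), (405, 54, 38.5)]
230 [(378, 55, 26.1), (379, 91, 26.5), (383, 62, 28.5), (390, 50, 31.8), (391, 54, 32.3), (394, 108, 33.8)]
290 [(267, 101, -29.0), (268, 225, -28.5), (323, 110, -0.5), (375, 148, 26.1), (380, 168, 28.6), (381, 142, 29.1)]
305 [(262, 122, -32.0), (263, 218, -31.5), (375, 176, 26.5), (381, 124, 29.6), (385, 160, 31.6), (386, 139, 32.2)]
315 [(260, 249, -33.4), (274, 100, -26.1), (374, 200, 26.2), (384, 127, 31.4), (388, 212, 33.5), (389, 116, 34.1)]
285 [(158, 41, 48.3), (159, 30, 47.9), (160, 60, 47.4), (161, 49, 47.0)]
300 [(157, 21, 48.8), (158, 68, 48.4), (160, 45, 47.4), (161, 61, 47.0)]
320 [(158, 56, 48.4), (159, 14, 47.9), (160, 50, 47.5), (161, 48, 47.0)]
340 [(158, 43, 48.4), (159, 20, 47.9), (160, 44, 47.5), (161, 48, 47.0)]
```

apply_moves:
  plan:
    - [1,[-2.62,-0.66,0],[0,0,0]]
    - [1,[-4.6,-1.16,0],[0,0,0]]
    - [1,[-4.6,-1.16,0],[0,0,0]]
    - [1,[-4.6,-1.16,0],[0,0,0]]
    - [1,[-4.6,-1.16,0],[0,0,0]]
    - [1,[-4.6,-1.16,0],[0,0,0]]
    - [1,[-4.6,-1.16,0],[0,0,0]]
    - [1,[-4.6,-1.16,0],[0,0,0]]

```text
t: 20.7
eef_pos: [0.558, -0.0897, 0.1382]
eef_rot: [-3.14, -0.0, 1.662]
force: [1.5, 0.9, -0.8]
opening: 0.0516
finger_force: 42.1
```

apply_moves:
  plan:
    - [1,[-4.6,-1.16,0],[0,0,0]]
    - [1,[-4.6,-1.16,0],[0,0,0]]
    - [1,[-2.2,-0.5,0],[0,0,0]]
    - [1,[0,0,0],[0,0,6.7]]
    - [1,[0,0,0],[0,0,6.7]]
    - [1,[0,0,0],[0,0,6.7]]
    - [1,[0,0,0],[0,0,6.7]]
    - [1,[0,0,0],[0,0,0]]

```text
t: 21.5
eef_pos: [0.5409, -0.2038, 0.138]
eef_rot: [-3.14, 0.0, 1.192]
force: [0.4, 0.2, -0.8]
opening: 0.0521
finger_force: 42.1
```

```bash
python3 -c "
from h import *
where()"
```

```text
TCP jig mm [-1.45 -1.95] z 0.138 yaw err deg 0.01 F jig [0.3 0.3] -0.8 open 0.0521 t 21.5
```

apply_moves:
  plan:
    - [1,[-0.07,0,3],[0,0,0]]
    - [1,[0,0,3],[0,0,0]]
    - [1,[0,0,2],[0,0,0]]
    - [1,[0,0,1],[0,0,0]]
    - [1,[0,0,0.8],[0,0,0]]
    - [1,[0,0,0.4],[0,0,0]]
    - [1,[0,0,0],[0,0,0]]

```text
t: 22.2
eef_pos: [0.5411, -0.2048, 0.0369]
eef_rot: [3.141, 0.0, 1.195]
force: [-0.6, -0.2, -1.2]
opening: 0.0518
finger_force: 42.1
```

```bash
python3 -c "
from h import *
where()"; python3 t4.py .006 0
```

```text
TCP jig mm [-0.9  -2.81] z 0.0369 yaw err deg 0.16 F jig [-0.5 -0.4] -1.2 open 0.0518 t 22.2
shift cm [ -0.13  -0.29 -10.27] tool y yaw -21.554273250195795
185 [(248, 75, -35.6), (266, 55, -27.2), (375, 28, 23.3), (376, 31, 23.7), (377, 31, 24.2), (410, 63, 39.5)]
200 [(248, 47, -36.0), (249, 66, -35.5), (267, 57, -27.1), (268, 40, -26.6), (380, 73, 25.9), (409, 54, 39.5)]
215 [(250, 59, -35.5), (299, 106, -12.2), (303, 90, -10.3), (304, 70, -9.9), (408, 126, 39.6), (409, 58, 40.1)]
230 [(250, 63, -36.0), (378, 114, 25.7), (379, 128, 26.2), (390, 61, 31.5), (406, 66, 39.2), (407, 63, 39.7)]
290 [(267, 61, -29.4), (268, 115, -28.9), (272, 143, -26.8), (273, 71, -26.3), (375, 130, 25.7), (376, 127, 26.2)]
305 [(262, 63, -32.4), (263, 136, -31.9), (273, 167, -26.7), (374, 83, 25.6), (375, 93, 26.1), (378, 39, 27.7)]
315 [(260, 147, -33.8), (264, 81, -31.7), (273, 167, -27.0), (274, 109, -26.4), (374, 165, 25.9), (388, 111, 33.2)]
285 [(140, 83, 56.3), (154, 46, 50.1), (158, 50, 48.3), (161, 52, 46.9)]
300 [(161, 113, 46.9), (168, 171, 43.7), (213, 167, 22.2), (217, 147, 20.2)]
320 [(154, 38, 50.1), (158, 49, 48.3), (160, 37, 47.4), (161, 39, 46.9)]
340 [(122, 99, 64.1), (130, 106, 60.7), (160, 37, 47.4), (161, 44, 46.9)]
```

apply_moves:
  plan:
    - [1,[0,0,0.2],[0,0,0]]
    - [1,[0,0,0.2],[0,0,0]]
    - [1,[0,0,0.1],[0,0,0]]
    - [1,[0,0,0.05],[0,0,0]]
    - [1,[0,0,0],[0,0,0]]

```text
t: 22.75
eef_pos: [0.541, -0.2048, 0.0313]
eef_rot: [-3.142, 0.0, 1.194]
force: [-1.4, 0.4, -1.2]
opening: 0.0522
finger_force: 42.1
```

apply_moves:
  plan:
    - [1,[0,0,0.1],[0,0,0]]
    - [1,[0,0,0.1],[0,0,0]]
    - [1,[0,0,0],[0,0,0]]

```text
t: 23.05
eef_pos: [0.5412, -0.2049, 0.0309]
eef_rot: [3.141, -0.0, 1.194]
force: [-7.9, 3.5, 31.4]
opening: 0.0518
finger_force: 46.7
```

apply_moves:
  plan:
    - [1,[0,0,-0.15],[0,0,0]]
    - [1,[0,0,0],[0,0,0]]
    - [-0.2,[0,0,0],[0,0,0]]
    - [-0.45,[0,0,0],[0,0,0]]
    - [-0.45,[0,0,0],[0,0,0]]
    - [-0.45,[0,0,0],[0,0,0]]

```text
t: 23.65
eef_pos: [0.5409, -0.2048, 0.0307]
eef_rot: [-3.141, 0.0, 1.194]
force: [0.0, 0.3, -0.2]
opening: 0.0621
finger_force: 0.0
```

```bash
python3 -c "
from h import *
where()
a=imaging.read_camera('wrist')[:,:,::-1]; cv2.imwrite('pics/w4.png',a)"; python3 t3.py .037
```

```text
TCP jig mm [-1.08 -2.86] z 0.0307 yaw err deg 0.12 F jig [-0.1  0.3] -0.2 open 0.0621 t 23.65
180 [(245, 78, [-37.8, 35.5]), (264, 26, [-29.1, 35.5]), (266, 41, [-28.2, 35.5]), (267, 50, [-27.7, 35.5]), (371, 31, [20.1, 35.7])]
200 [(246, 83, [-38.0, 26.0]), (266, 72, [-28.6, 26.0]), (268, 72, [-27.7, 26.0]), (381, 65, [25.2, 26.2]), (412, 70, [39.8, 26.2])]
220 [(247, 87, [-38.1, 16.1]), (268, 62, [-28.1, 16.1]), (292, 141, [-16.7, 16.2]), (297, 130, [-14.3, 16.2]), (389, 80, [29.6, 16.3])]
240 [(261, 151, [-32.0, 5.8]), (308, 128, [-9.1, 5.9]), (335, 101, [4.0, 6.0]), (378, 105, [24.8, 6.0]), (379, 125, [25.3, 6.0])]
280 [(236, 87, [-45.7, -15.9]), (261, 115, [-33.1, -15.9]), (272, 160, [-27.5, -15.8]), (376, 120, [24.9, -15.6]), (377, 133, [25.4, -15.6])]
300 [(252, 64, [-38.3, -27.4]), (253, 124, [-37.8, -27.4]), (273, 166, [-27.5, -27.3]), (375, 132, [24.9, -27.1]), (377, 47, [26.0, -27.1])]
315 [(249, 173, [-40.4, -36.3]), (250, 138, [-39.9, -36.3]), (273, 133, [-27.9, -36.2]), (274, 146, [-27.3, -36.2]), (375, 99, [25.4, -36.0])]
280 [(139, 95, [-21.3, 53.9]), (156, 53, [-21.6, 46.3]), (158, 56, [-21.6, 45.4]), (161, 52, [-21.6, 44.1])]
300 [(159, 107, [-12.6, 45.0]), (160, 111, [-12.6, 44.6]), (161, 117, [-12.6, 44.1]), (165, 148, [-12.6, 42.3])]
320 [(156, 47, [-3.5, 46.4]), (158, 38, [-3.5, 45.5]), (160, 46, [-3.5, 44.6]), (161, 44, [-3.5, 44.1])]
340 [(131, 92, [5.3, 57.4]), (158, 42, [5.5, 45.5]), (160, 30, [5.5, 44.6]), (161, 35, [5.5, 44.2])]
```

apply_moves:
  plan:
    - [-0.5,[0,0,-2],[0,0,0]]
    - [1,[0,0,-2],[0,0,0]]
    - [1,[0,0,0],[0,0,0]]
    - [1,[0,0,0],[0,0,0]]
    - [1,[0,0,0],[0,0,0]]
    - [1,[0,0,1.5],[0,0,0]]
    - [1,[0,0,1],[0,0,0]]
    - [1,[0,0,0.7],[0,0,0]]

```text
t: 24.5
eef_pos: [0.5406, -0.2046, 0.0375]
eef_rot: [-3.14, 0.0, 1.194]
force: [-0.1, 0.0, -0.4]
opening: 0.0002
finger_force: 0.0
```

apply_moves:
  plan:
    - [1,[0,0,0.1],[0,0,0]]
    - [1,[0,0,0.1],[0,0,0]]
    - [1,[0,0,0.07],[0,0,0]]
    - [1,[0,0,0],[0,0,0]]

```text
t: 24.9
eef_pos: [0.5408, -0.2047, 0.037]
eef_rot: [-3.141, -0.0, 1.194]
force: [-8.5, 3.6, 25.4]
opening: -0.0
finger_force: 12.8
```

apply_moves:
  plan:
    - [1,[0,0,0],[0,0,0]]
    - [1,[0,0,-3],[0,0,0]]
    - [-1,[0,0,-4],[0,0,0]]
    - [-1,[0,0,-4],[0,0,0]]
    - [-1,[0,0,-2],[0,0,0]]
    - [-1,[4.34,-0.08,0],[0,0,0]]
    - [-1,[4.34,-0.08,0],[0,0,0]]
    - [-1,[4.34,-0.08,0],[0,0,0]]

```text
t: 25.7
eef_pos: [0.5871, -0.0813, 0.1661]
eef_rot: [-3.142, -0.0, 1.194]
force: [0.6, 0.9, 0.0]
opening: 0.0849
finger_force: 0.0
```

apply_moves:
  plan:
    - [-1,[4.34,-0.08,0],[0,0,0]]
    - [-1,[4.34,-0.08,0],[0,0,0]]
    - [-1,[4.34,-0.08,0],[0,0,0]]
    - [-1,[4.34,-0.08,0],[0,0,0]]
    - [-1,[4.34,-0.08,0],[0,0,0]]
    - [-1,[0,0,0],[0,0,-7.6]]
    - [-1,[0,0,0],[0,0,-7.6]]
    - [-1,[0,0,0],[0,0,-7.6]]

```text
t: 26.5
eef_pos: [0.6627, 0.1206, 0.1656]
eef_rot: [-3.141, 0.001, 1.598]
force: [-0.4, -0.9, -0.0]
opening: 0.0851
finger_force: 0.0
```

apply_moves:
  plan:
    - [-1,[0,0,0],[0,0,-7.6]]
    - [-1,[0,0,0],[0,0,-7.6]]
    - [-1,[0,0,0],[0,0,-7.4]]
    - [-1,[0,0,4],[0,0,0]]
    - [-1,[0,0,4],[0,0,0]]
    - [-1,[0,0,0],[0,0,0]]
    - [-1,[0,0,0],[0,0,0]]

```text
t: 27.2
eef_pos: [0.663, 0.1204, 0.0868]
eef_rot: [-3.141, 0.0, 1.986]
force: [0.7, 1.0, 0.8]
opening: 0.0857
finger_force: 0.0
```

```bash
python3 - <<'E'
from h import *
a=imaging.read_camera('wrist')[:,:,::-1]; cv2.imwrite('pics/w6.png',a)
p=imaging.camera_params('wrist'); h=cv2.cvtColor(np.ascontiguousarray(a),cv2.COLOR_BGR2HSV)
print(tool()[0])
c=proj(p,[.662,.1226,.011])[0]; print(c)
for S,V in ((90,110),(75,120)):
  m=cv2.morphologyEx(((h[:,:,1]<S)&(h[:,:,2]<V)).astype(np.uint8),cv2.MORPH_OPEN,np.ones((3,3)))
  q=rect(a,p,m,.011,(float(c[0]),float(c[1]))); print(q)
b=np.radians(q[1]); g=q[0]/1000-.003*np.array([-np.sin(b),np.cos(b)]); go([*g,-.0005])
E
```

```text
[0.66360908 0.12050675 0.08789547]
[323.27651149 204.58847644]
(array([663.4, 122.3], dtype=float32), np.float32(24.0), [53.8, 92.4])
(array([663.5, 122. ], dtype=float32), np.float32(24.0), [53.5, 91.7])
shift cm [-0.15  0.04  8.84] tool y yaw 23.813388086389285
```

apply_moves:
  plan:
    - [-1,[-0.1,0.04,4],[0,0,0]]
    - [-1,[0,0,3],[0,0,0]]
    - [-1,[0,0,1.75],[0,0,0]]
    - [-1,[0,0,0],[0,0,0]]
    - [-0.2,[0,0,0],[0,0,0]]
    - [-0.25,[0,0,0],[0,0,0]]
    - [1,[0,0,0],[0,0,0]]
    - [1,[0,0,0],[0,0,0]]
  newtons: 70

```text
t: 28.05
eef_pos: [0.6645, 0.1198, 0.0009]
eef_rot: [3.139, 0.001, 1.987]
force: [-4.2, 0.2, 16.0]
opening: 0.0516
finger_force: 71.7
```

apply_moves:
  plan:
    - [1,[0,0,0],[0,0,0]]
    - [1,[0,0,-1],[0,0,0]]
    - [1,[0,0,-3],[0,0,0]]
    - [1,[0,0,-3],[0,0,0]]
    - [1,[0,0,-4],[0,0,0]]
    - [1,[0,0,-3],[0,0,0]]
    - [1,[0,0,0],[0,0,0]]
    - [1,[0,0,0],[0,0,0]]

```text
t: 28.85
eef_pos: [0.6635, 0.1198, 0.1393]
eef_rot: [3.141, 0.0, 1.986]
force: [-0.2, 0.1, -4.9]
opening: 0.0514
finger_force: 74.9
```

```bash
sed -i 's/go(\[.538,-.205,.14\])/go([.5406,-.2044,.14])/' t4.py; python3 t4.py .011 0
```

```text
shift cm [-24.7  -24.3   -0.16] tool y yaw 23.81702979429452
185 [(264, 178, -26.5), (265, 121, -26.1), (266, 16, -25.6), (378, 40, 24.3), (379, 56, 24.8), (380, 29, 25.2)]
200 [(265, 178, -26.4), (266, 82, -25.9), (365, 33, 18.8), (367, 34, 19.7), (382, 87, 26.5), (383, 57, 26.9)]
215 [(266, 174, -26.3), (289, 77, -15.8), (301, 80, -10.3), (310, 75, -6.1), (368, 71, 20.4), (382, 91, 26.8)]
230 [(249, 22, -34.5), (266, 44, -26.7), (267, 155, -26.2), (318, 45, -2.5), (319, 21, -2.0), (381, 116, 26.8)]
290 [(268, 274, -27.2), (269, 66, -26.7), (270, 193, -26.2), (378, 272, 26.9), (380, 231, 27.8), (381, 136, 28.3)]
305 [(263, 282, -30.1), (271, 204, -26.1), (376, 71, 26.3), (377, 278, 26.8), (385, 215, 30.7), (386, 140, 31.2)]
315 [(260, 317, -31.9), (271, 122, -26.4), (272, 96, -25.9), (377, 179, 27.0), (388, 239, 32.6), (389, 129, 33.1)]
285 [(146, 110, 54.1), (156, 152, 49.8), (217, 119, 21.8), (221, 160, 19.9)]
300 [(152, 145, 51.5), (156, 151, 49.8), (218, 155, 21.4), (224, 192, 18.4)]
320 [(156, 96, 49.8), (157, 57, 49.4), (216, 68, 22.3), (227, 58, 17.0)]
340 [(156, 130, 49.8), (157, 37, 49.4), (201, 51, 29.5), (218, 78, 21.4)]
```

apply_moves:
  plan:
    - [1,[-2.1,-2.1,0],[0,0,0]]
    - [1,[-3.1,-3.1,0],[0,0,0]]
    - [1,[-3.1,-3.1,0],[0,0,0]]
    - [1,[-3.1,-3.1,0],[0,0,0]]
    - [1,[-3.1,-3.1,0],[0,0,0]]
    - [1,[-3.1,-3.1,0],[0,0,0]]
    - [1,[-3.1,-3.1,0],[0,0,0]]
    - [1,[-2.7,-2.4,0],[0,0,0]]

```text
t: 29.7
eef_pos: [0.545, -0.1898, 0.1378]
eef_rot: [-3.14, -0.001, 1.985]
force: [-0.3, -0.3, -3.8]
opening: 0.0517
finger_force: 75.0
```

apply_moves:
  plan:
    - [1,[-1.3,-1.2,0],[0,0,0]]
    - [1,[0,0,0],[0,0,7.6]]
    - [1,[0,0,0],[0,0,7.6]]
    - [1,[0,0,0],[0,0,7.6]]
    - [1,[0,0,0],[0,0,7.6]]
    - [1,[0,0,0],[0,0,7.6]]
    - [1,[0,0,0],[0,0,7.5]]
    - [1,[0,0,0],[0,0,0]]

```text
t: 30.5
eef_pos: [0.5406, -0.204, 0.1377]
eef_rot: [-3.14, 0.001, 1.19]
force: [-0.4, 0.2, -3.2]
opening: 0.0514
finger_force: 75.0
```

```bash
python3 -c "
from h import *
where()"
```

```text
TCP jig mm [-1.67 -2.32] z 0.1377 yaw err deg -0.11 F jig [-0.4  0. ] -3.2 open 0.0514 t 30.5
```

apply_moves:
  plan:
    - [1,[-0.19,0,3],[0,0,0]]
    - [1,[0,0,3],[0,0,0]]
    - [1,[0,0,1.5],[0,0,0]]
    - [1,[0,0,1],[0,0,0]]
    - [1,[0,0,0.6],[0,0,0]]
    - [1,[0,0,0.3],[0,0,0]]
    - [1,[0,0,0],[0,0,0]]

```text
t: 31.2
eef_pos: [0.5404, -0.2062, 0.0448]
eef_rot: [3.141, 0.0, 1.193]
force: [-0.0, -0.4, -2.9]
opening: 0.0515
finger_force: 75.0
```

```bash
python3 -c "
from h import *
where()"; python3 t4.py .011 0
```

```text
TCP jig mm [-1.03 -4.39] z 0.0448 yaw err deg 0.06 F jig [ 0.1 -0.4] -2.9 open 0.0515 t 31.2
shift cm [ 0.18 -0.05 -9.49] tool y yaw -21.65081334492306
185 [(251, 90, -32.9), (252, 39, -32.5), (264, 104, -27.1), (265, 70, -26.7), (406, 70, 36.2), (407, 23, 36.7)]
200 [(252, 97, -32.9), (265, 131, -27.0), (266, 38, -26.6), (385, 38, 27.2), (406, 59, 36.7), (411, 106, 39.0)]
215 [(253, 98, -32.9), (266, 150, -26.9), (289, 66, -16.4), (301, 72, -10.9), (310, 71, -6.8), (404, 209, 36.3)]
230 [(254, 105, -32.8), (267, 124, -26.8), (300, 54, -11.5), (393, 65, 31.7), (410, 99, 39.6), (411, 64, 40.1)]
290 [(268, 180, -27.8), (269, 43, -27.3), (270, 116, -26.8), (377, 58, 25.8), (380, 51, 27.2), (381, 32, 27.7)]
305 [(263, 190, -30.7), (267, 67, -28.7), (376, 57, 25.6), (377, 135, 26.1), (385, 129, 30.1), (386, 75, 30.6)]
315 [(260, 177, -32.5), (261, 57, -32.0), (264, 74, -30.5), (377, 103, 26.4), (388, 152, 32.0), (389, 68, 32.5)]
285 [(138, 117, 57.5), (144, 76, 55.0), (146, 86, 54.1), (156, 116, 49.8)]
300 [(120, 108, 65.0), (156, 93, 49.8), (157, 95, 49.4), (205, 84, 27.6)]
320 [(149, 43, 52.8), (154, 54, 50.7), (156, 100, 49.8), (157, 103, 49.4)]
340 [(154, 66, 50.7), (156, 150, 49.8), (201, 53, 29.5), (218, 58, 21.4)]
```

apply_moves:
  plan:
    - [1,[0,0,0.3],[0,0,0]]
    - [1,[0,0,0.2],[0,0,0]]
    - [1,[0,0,0.1],[0,0,0]]
    - [1,[0,0,0.1],[0,0,0]]
    - [1,[0,0,0],[0,0,0]]

```text
t: 31.75
eef_pos: [0.5404, -0.2062, 0.038]
eef_rot: [3.141, -0.0, 1.192]
force: [-3.1, 1.6, 4.7]
opening: 0.0515
finger_force: 75.9
```

Contact. I'll ease off, release and check.

apply_moves:
  plan:
    - [1,[0,0,0],[0,0,0]]
    - [-0.2,[0,0,0],[0,0,0]]
    - [-0.45,[0,0,0],[0,0,0]]
    - [-0.45,[0,0,0],[0,0,0]]
    - [-0.45,[0,0,0],[0,0,0]]

```text
t: 32.25
eef_pos: [0.5404, -0.2062, 0.0377]
eef_rot: [3.141, 0.0, 1.192]
force: [-0.2, 0.4, 0.1]
opening: 0.0617
finger_force: 0.0
```

```bash
python3 -c "
from h import *
where()
a=imaging.read_camera('wrist')[:,:,::-1]; cv2.imwrite('pics/w4.png',a)"; python3 t3.py .048
```

```text
TCP jig mm [-1.05 -4.43] z 0.0377 yaw err deg 0.02 F jig [-0.3  0.3] 0.1 open 0.0617 t 32.25
180 [(248, 103, [-35.4, 34.8]), (264, 135, [-28.2, 34.8]), (374, 43, [20.9, 34.9]), (396, 34, [30.7, 34.9]), (410, 78, [36.9, 34.9])]
200 [(249, 96, [-35.5, 25.6]), (250, 45, [-35.0, 25.6]), (265, 148, [-28.2, 25.6]), (283, 39, [-20.1, 25.6]), (409, 37, [37.2, 25.7])]
220 [(250, 90, [-35.6, 16.0]), (266, 149, [-28.2, 16.0]), (283, 99, [-20.4, 16.0]), (392, 94, [30.0, 16.1]), (407, 228, [37.0, 16.1])]
240 [(242, 84, [-40.0, 6.0]), (243, 99, [-39.6, 6.0]), (261, 185, [-31.1, 6.0]), (267, 137, [-28.3, 6.0]), (411, 139, [39.6, 6.2])]
280 [(236, 103, [-44.4, -15.0]), (260, 91, [-32.7, -15.0]), (261, 142, [-32.2, -15.0]), (269, 106, [-28.3, -15.0]), (412, 99, [41.7, -14.9])]
300 [(252, 116, [-37.3, -26.2]), (253, 233, [-36.8, -26.2]), (255, 95, [-35.8, -26.2]), (270, 77, [-28.3, -26.1]), (396, 53, [34.6, -26.0])]
315 [(249, 215, [-39.3, -34.8]), (250, 164, [-38.8, -34.8]), (256, 101, [-35.8, -34.8]), (377, 123, [25.5, -34.7]), (398, 115, [36.1, -34.7])]
280 [(144, 93, [-20.7, 50.5]), (156, 91, [-20.9, 45.3]), (162, 67, [-21.0, 42.7]), (167, 58, [-21.1, 40.5])]
300 [(133, 82, [-12.0, 55.2]), (153, 104, [-12.1, 46.6]), (156, 99, [-12.2, 45.3]), (169, 72, [-12.3, 39.6])]
320 [(151, 50, [-3.4, 47.5]), (155, 62, [-3.4, 45.8]), (156, 107, [-3.4, 45.3]), (157, 45, [-3.4, 44.9])]
340 [(151, 40, [5.3, 47.5]), (155, 51, [5.3, 45.8]), (156, 112, [5.3, 45.3]), (157, 43, [5.3, 44.9])]
```

apply_moves:
  plan:
    - [-0.5,[0,0,-2],[0,0,0]]
    - [1,[0,0,-2],[0,0,0]]
    - [1,[0,0,0],[0,0,0]]
    - [1,[0,0,0],[0,0,0]]
    - [1,[0,0,0],[0,0,0]]
    - [1,[0,0,1.3],[0,0,0]]
    - [1,[0,0,1],[0,0,0]]
    - [1,[0,0,0.6],[0,0,0]]

```text
t: 33.1
eef_pos: [0.5399, -0.206, 0.0475]
eef_rot: [-3.14, 0.0, 1.192]
force: [-22.4, 14.0, 124.7]
opening: -0.0
finger_force: 62.6
```

apply_moves:
  plan:
    - [1,[0,0,0.1],[0,0,0]]
    - [1,[0,0,0.1],[0,0,0]]
    - [1,[0,0,0.06],[0,0,0]]
    - [1,[0,0,0],[0,0,0]]
    - [1,[0,0,0],[0,0,0]]

```text
t: 33.6
eef_pos: [0.5399, -0.206, 0.0478]
eef_rot: [-3.141, -0.001, 1.192]
force: [-16.1, 8.6, 56.6]
opening: -0.0001
finger_force: 28.4
```

apply_moves:
  plan:
    - [1,[0,0,-1],[0,0,0]]
    - [1,[0,0,-4],[0,0,0]]
    - [1,[0,0,-4],[0,0,0]]
    - [-0.3,[-3.5,-1.5,-3],[0,0,0]]
    - [-0.3,[-3.5,-1.5,0],[0,0,0]]
    - [-0.3,[-3.5,-1.5,0],[0,0,0]]
    - [-0.3,[0,0,0],[0,0,0]]
    - [-0.3,[0,0,0],[0,0,0]]

```text
t: 34.4
eef_pos: [0.4595, -0.2874, 0.1656]
eef_rot: [-3.141, -0.0, 1.191]
force: [0.9, 0.6, 0.6]
opening: 0.0552
finger_force: 0.0
```

```bash
python3 - <<'E'
from h import *; import pickle
where(); p=imaging.camera_params('wrist'); a=imaging.read_camera('wrist')[:,:,::-1]; cv2.imwrite('pics/w7.png',a); pickle.dump(p,open('w7.p','wb'))
E
```

```text
TCP jig mm [ -46.22 -109.78] z 0.1656 yaw err deg -0.06 F jig [0.6 0.9] 0.6 open 0.0552 t 34.4
```

View pics/w7.png

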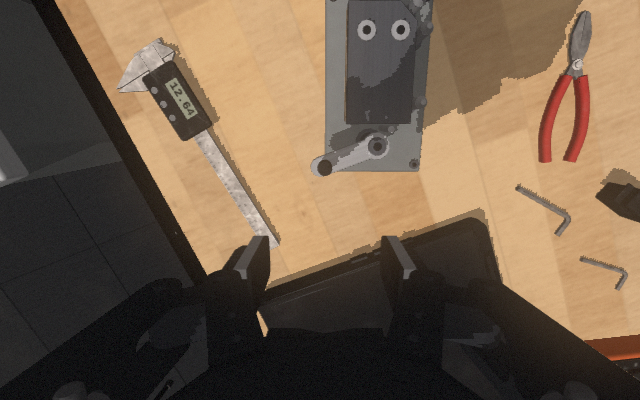

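The guide plate sits squarely in the jig with the strap still parked. The knob is at (324,168), the pivot at (377,147), and the guide plate spans columns 345–412.

```bash
python3 - <<'E'
from h import *; import pickle
p=pickle.load(open('w7.p','rb'))
a=cv2.imread('pics/w7.png'); g=cv2.cvtColor(a,cv2.COLOR_BGR2GRAY)[155:185,305:340]
m=(g<60).astype(np.uint8); n,l,st,ce=cv2.connectedComponentsWithStats(m); i=1+np.argmax(st[1:,4]); u=ce[i]+[305,155]; print('knob px',u,st[i])
f=lambda u,z:((ray(p,u,z)[:2]-JO)@JR*1000).round(1)
print('knob',f(u,.073),f(u,.065),'pivot',f((377,147),.06),f((377,147),.056)); 
for q in ((345,60),(412,60),(345,123),(412,125)): print(f(q,.048))
c=np.array([-4,-66])
for q in (0,.1,.5,1,1.5,2.0): print(q,(c+46*np.array([np.cos(3.578-q),np.sin(3.578-q)])).round(1))
E
```

```text
knob px [323.5 160.5] [17  5  4  2  4]
knob [-47.5 -75.8] [-47.5 -76.9] pivot [ -3.8 -66.5] [ -3.1 -66.9]
[-30.4   1. ]
[23.  1.]
[-29.5 -47.7]
[ 26.8 -49.3]
0 [-45.7 -85.4]
0.1 [-47.4 -81.2]
0.5 [-49.9 -63.1]
1 [-42.9 -41.4]
1.5 [-26.3 -25.8]
2.0 [ -4.3 -20. ]
```

apply_moves:
  plan:
    - [0.3,[1.4,-0.05,0],[0,0,0]]
    - [0.3,[1.4,-0.05,0],[0,0,0]]
    - [0.3,[0,0,0],[0,0,0]]
    - [0.3,[0,0,4],[0,0,0]]
    - [0.3,[0,0,3],[0,0,0]]
    - [0.3,[0,0,2],[0,0,0]]
    - [0.3,[0,0,1.4],[0,0,0]]
    - [0.3,[0,0,0],[0,0,0]]
  newtons: 30

```text
t: 35.25
eef_pos: [0.4687, -0.2598, 0.0606]
eef_rot: [-3.139, -0.0, 1.193]
force: [-0.5, 0.4, -0.1]
opening: 0.03
finger_force: 0.0
```

apply_moves:
  plan:
    - [1,[0,0,0],[0,0,0]]
    - [1,[0,0,0],[0,0,0]]
    - [1,[0,0,0],[0,0,0]]
    - [1,[0,0,0],[0,0,0]]

```text
t: 35.65
eef_pos: [0.4698, -0.2607, 0.0627]
eef_rot: [3.14, -0.0, 1.193]
force: [4.4, 0.7, 3.4]
opening: 0.01
finger_force: 29.8
```

```bash
python3 - <<'E'
from h import *
where()
c=np.array([-4,-66]); th=np.radians(np.arange(201,84,-7.)); P=c+46*np.c_[np.cos(th),np.sin(th)]
print(P.round(1).tolist()); print((np.diff(P,axis=0)[:,::-1]/10).round(2).tolist())
E
```

```text
TCP jig mm [-46.49 -81.12] z 0.0627 yaw err deg 0.04 F jig [3.8 2.2] 3.4 open 0.01 t 35.65
[[-46.9, -82.5], [-48.6, -77.1], [-49.7, -71.6], [-50.0, -66.0], [-49.7, -60.4], [-48.6, -54.9], [-46.9, -49.5], [-44.6, -44.4], [-41.7, -39.6], [-38.2, -35.2], [-34.2, -31.3], [-29.7, -27.9], [-24.9, -25.0], [-19.7, -22.8], [-14.3, -21.2], [-8.8, -20.3], [-3.2, -20.0]]
[[0.54, -0.17], [0.55, -0.1], [0.56, -0.03], [0.56, 0.03], [0.55, 0.1], [0.54, 0.17], [0.51, 0.23], [0.48, 0.29], [0.44, 0.35], [0.39, 0.4], [0.34, 0.45], [0.29, 0.48], [0.22, 0.52], [0.16, 0.54], [0.09, 0.55], [0.02, 0.56]]
```

apply_moves:
  plan:
    - [1,[0.4,-0.2,0],[0,0,0]]
    - [1,[0.55,-0.1,0],[0,0,0]]
    - [1,[0.56,-0.03,0],[0,0,0]]
    - [1,[0.56,0.03,0],[0,0,0]]
    - [1,[0.55,0.1,0],[0,0,0]]
    - [1,[0.54,0.17,0],[0,0,0]]
    - [1,[0.51,0.23,0],[0,0,0]]
    - [1,[0.48,0.29,0],[0,0,0]]

```text
t: 36.45
eef_pos: [0.4874, -0.2232, 0.0622]
eef_rot: [-3.138, -0.0, 1.192]
force: [-10.9, 5.1, 12.7]
opening: 0.0101
finger_force: 31.7
```

```bash
python3 -c "
from h import *
where()"
```

```text
TCP jig mm [-43.97 -39.78] z 0.0622 yaw err deg -0.02 F jig [-12.    0.7] 12.7 open 0.0101 t 36.45
```

apply_moves:
  plan:
    - [1,[0.44,0.37,0],[0,0,0]]
    - [1,[0.39,0.42,0],[0,0,0]]
    - [1,[0.34,0.46,0],[0,0,0]]
    - [1,[0.29,0.49,0],[0,0,0]]
    - [1,[0.22,0.52,0],[0,0,0]]
    - [1,[0.16,0.54,0],[0,0,0]]
    - [1,[0.05,0.55,0],[0,0,0]]
    - [1,[0,0.4,0],[0,0,0]]

```text
t: 37.25
eef_pos: [0.5309, -0.2176, 0.0621]
eef_rot: [-3.139, -0.003, 1.194]
force: [-1.5, 15.2, 7.3]
opening: 0.01
finger_force: 31.1
```

```bash
python3 -c "
from h import *
where()"
```

```text
TCP jig mm [ -5.61 -18.52] z 0.0621 yaw err deg 0.1 F jig [-7.1 13.6] 7.3 open 0.01 t 37.25
```

apply_moves:
  plan:
    - [1,[-0.1,0.2,0],[0,0,0]]
    - [1,[0,0,0],[0,0,0]]
    - [1,[0,0,0],[0,0,0]]

```text
t: 37.55
eef_pos: [0.5328, -0.2189, 0.0621]
eef_rot: [-3.14, -0.004, 1.194]
force: [2.9, 15.4, 5.5]
opening: 0.0098
finger_force: 31.0
```

apply_moves:
  plan:
    - [0.3,[0,0,0],[0,0,0]]
    - [0.3,[0,0,0],[0,0,0]]
    - [0.3,[0,0,-2],[0,0,0]]
    - [0.3,[0,0,-4],[0,0,0]]
    - [0.3,[-4,0,-4],[0,0,0]]
    - [0.3,[-5,0,0],[0,0,0]]
    - [0.3,[0,0,0],[0,0,0]]
    - [0.3,[0,0,0],[0,0,0]]

```text
t: 38.35
eef_pos: [0.5, -0.3022, 0.1573]
eef_rot: [-3.141, 0.0, 1.19]
force: [0.9, 0.5, -0.5]
opening: 0.03
finger_force: 0.0
```

```bash
python3 - <<'E'
from h import *; import pickle
where(); p=imaging.camera_params('wrist'); a=imaging.read_camera('wrist')[:,:,::-1]; cv2.imwrite('pics/w8.png',a); pickle.dump(p,open('w8.p','wb'))
E
```

```text
TCP jig mm [  -3.1  -108.55] z 0.1573 yaw err deg -0.12 F jig [0.7 0.8] -0.5 open 0.03 t 38.35
```

View pics/w8.png

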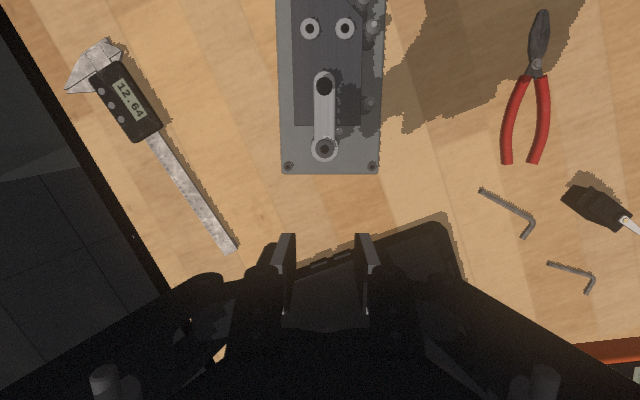

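The strap lies along the jig's y over the guide plate, with the pivot at (324,149) and knob at (324,86). I'll check the plate's edges once, then hand in.

```bash
python3 - <<'E'
from h import *; import pickle
p=pickle.load(open('w8.p','rb')); f=lambda u,z:((ray(p,u,z)[:2]-JO)@JR*1000).round(1)
print([f(u,.048) for u in ((292,20),(292.5,60),(294,120),(310,126))],'bushes',f((310,28),.053),f((345,28),.053),'knob',f((324,86),.073))
E
python3 -c "
from h import *
print(r.job_done())"
```

```text
[array([-27.7,  28.3]), array([-28.1,   0.7]), array([-28.2, -44. ]), array([-15.3, -48.8])] bushes [-14.1  21.6] [11.7 21.6] knob [ -3.8 -20.6]
the job is handed in; nothing more can be done
None
```

The job is handed in: the final views show the backing board, blank and guide plate stacked in the jig, each about 0.5–3 mm short of the pins, and the keeper strap at its stop. However, while pressing the guide plate the force reading briefly hit about 125 N, over the 120 N wrist limit, which may have failed the run; no verdict came back.

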